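Rack freshly painted winch base plates with a spatula and lock the bays

ROBOT

A 6-joint arm with a two-finger parallel gripper is mounted at the origin on the work surface. World frame = base frame: x ahead of the robot, y to its left, z up, the work surface at z = 0. Lengths are in m, angles in rad, forces in N, time in s.
With the tool pointing down it reaches from about 0.375 to 0.925 m from the base axis. Payload 5.7 kg.
Tool frame: the origin (TCP) lies between the finger pads; the fingertips stand 19 mm ahead of it and the grasp point (between the pads) is the TCP; z points along the fingers, y is the line along which they close (so a half turn about z gives the same grasp; the last joint's range is limited). The gripper opens to 85 mm and grips with 20 to 120 N. Pads are 22 mm wide; open, the fingers measure 114 mm over their backs; the gripper's body (76 mm by 85 mm) begins 54 mm behind the grasp point. The pads swing forward as they close: fully open they stand 13 mm farther back than shut.
Start: joints at [-1.337, 0.359, 1.51, -0, 1.272, -0.115], TCP at [0.205, -0.564, 0.25] pointing down, gripper open.
Joint ranges: [-2.97, 2.97], [-1.01, 2.36], [0.21, 2.38], [-0.96, 4.11], [0.2, 2.71], [-2.98, 2.98]. Speed limits (rad/s): [2.39, 2.39, 3.14, 3.14, 3.14, 3.14].

INTERFACE

Orientations are given as a unit quaternion [x, y, z, w].
In Python, from cell import env gives the robot as it stands.
- The arm moves only by the tool send_rows, never from a script. Its argument "commands" is a list of rows, each an object of numbers: "rx", "ry", "rz": the turn, a rotation vector about the world's x, y, z as a fraction of full scale; "tx", "ty", "tz": the shift along the world's x, y, z as a fraction of full scale; "jaw": the closure, from -1 (fully open) to 1 (shut). A call has 1 to 20 rows; each row is the pose to reach, as a shift and turn from the pose commanded when the call began; what a row does not reach only later rows make up. Full scale, the value 1, is 400 mm for a shift and 90 degrees for a turn. A row lasts 1/8 s, in which the tool goes at most 62.5 mm and 10.7 degrees, less where a joint would pass 70% of its speed; a pose out of reach is approached as far as the arm can. A call with a number of a shift or a turn outside -1 to 1 is refused whole. A call with a gripper value outside its range is refused whole. The fingers move at their own pace and stop on an object; "grip_force" is the grip in N (left out, the last holds). Time passes only in rows, so rows that repeat a pose let the fingers close. It gives the time, the measured TCP pose, the force, the opening and the grip force at its end, in the units of the state.
- env.get_obs(): the state, without advancing time (a new reading comes with each control period).
- env.capture(name): name is "scene" or "side" or "wrist"; returns a dict with "frame" (384x512x3 uint8, red, green, blue), "vfov" (degrees; the focal length in pixels is half the picture's height over the tangent of half this angle, whatever the lens; pixels are square), "cx", "cy" (the principal point, pixels), "k1" (the pictures are not rectified: a ray, as slopes to the right and down, at radius r is drawn at 1 + k1 r^2 times it, then the intrinsics apply), "pose" (4x4, takes a point from camera to world coordinates); the wrist camera has in their place "hand_eye" (4x4, takes a point from camera to tool coordinates, whose origin is the TCP and whose axes are the flange's). Camera axes: x right, y up, looking along -z (the intrinsics and any distortion apply to the point x, -y, -z); pixel columns grow to the right and rows downward; lengths in m; the calibration is good to about 2 mm. A picture is of the moment at which its call begins: read the wrist's pose just before it. There is no depth.
- env.sign_off(): hands the job in; it is judged then, once.
The state is a dict: "time": time; "qpos": joint angles; "joint_vel": joint speeds; "joint_efforts": joint torques, N m; "tool_pos": TCP position; "eef_rot": TCP orientation; "wrist_force": force on the tool from outside, world axes, zero at the start; "torque": the same for the moment, N m; "grip_width": finger opening in m; "grip_force": force on a finger pad.
Only numpy, scipy, OpenCV 4.12 (cv2) and the standard library are available. Lean on these libraries where they do the work, as an engineer would, in place of code of your own. Each camera call takes 0.05 s, during which the arm holds its last target. There are 200 camera calls.

TASK

Two or three blue winch base plates lie on the packing bench with their paint still soft: without touching them with the fingers, swing open the turnbuttons of the bays you need, slide the spatula under each plate, lift it over into an empty bay of the wooden kitting tray and push it fully home, square against the tray's back stop. Lay the spatula back upright on its black mat, lengthwise and wholly on it, and turn the orange turnbutton of every loaded bay fully back across the front of its plate. Leave the other things on the bench where they are.

Things in the scene. Friction and masses are not known exactly. Their poses are not given: they have to be found in the camera images.
- plate1: blue winch base plate, an inverted channel: flat sheet 80 mm (x) by 76 mm (y), 4 mm thick, on down-turned flanges 4 mm thick along the two 80 mm sides; 20 mm high over all. The channel beneath is 68 mm wide, 16 mm high, open at both x ends: the spatula blade slides in along x from either end. 120 g. Origin: centre of its underside, level with the flange feet; z up. May be absent
- plate2: blue winch base plate, an inverted channel: flat sheet 80 mm (x) by 76 mm (y), 4 mm thick, on down-turned flanges 4 mm thick along the two 80 mm sides; 20 mm high over all. The channel beneath is 68 mm wide, 16 mm high, open at both x ends: the spatula blade slides in along x from either end. 120 g. Origin: centre of its underside, level with the flange feet; z up. May be absent
- plate3: blue winch base plate, an inverted channel: flat sheet 80 mm (x) by 76 mm (y), 4 mm thick, on down-turned flanges 4 mm thick along the two 80 mm sides; 20 mm high over all. The channel beneath is 68 mm wide, 16 mm high, open at both x ends: the spatula blade slides in along x from either end. 120 g. Origin: centre of its underside, level with the flange feet; z up. May be absent
- spatula: cranked spatula, x from handle to tip, 160 g. Origin at the level of its underside. mm: steel blade x 20 to 92, 54 wide, z 0 to 3; upright shoulder 30 wide, x 15 to 20, up to z 56 (its front face pushes a plate); wooden handle x -97 to 15, 18 wide, z 41 to 63; foot 30 wide at the handle end, x -102 to -96, down to z 0.5: it stands by itself, handle level
- spatula_grip (a point): grip point in the handle of the spatula, at (-40, 0, 52) mm in its frame; the handle there is 18 mm wide (y) and 22 mm high
- mat: black rubber parking mat with yellow border, fixed, 280 mm (its x) by 115 mm (its y), 2 mm thick; the spatula lies on it along its x. Origin: centre of its underside
- tray: fixed plywood tray, 314 mm wide (y), open to the robot side (-x). mm: floor 8 thick, x -68 to 50; back stop with front face at x 40, 40 high; four walls along x, 8 thick, 22 high, x -40 to 42, at y 153, 51, -51, -153, making three bays 94 wide. Origin: underside, in the middle bay, at the x where a fully home plate has its centre
- bay1 (a point): bay 1 (left, +y) of the tray: where the origin of a plate fully home and centred lies, on the bay floor (8 mm above the table); axes as the tray's, +x towards the back stop (stop face 40 mm ahead). A plate may lie either way round
- bay2 (a point): bay 2 (middle) of the tray: where the origin of a plate fully home and centred lies, on the bay floor (8 mm above the table); axes as the tray's, +x towards the back stop (stop face 40 mm ahead). A plate may lie either way round
- bay3 (a point): bay 3 (right, -y) of the tray: where the origin of a plate fully home and centred lies, on the bay floor (8 mm above the table); axes as the tray's, +x towards the back stop (stop face 40 mm ahead). A plate may lie either way round
- button1 (a joint): turnbutton of bay 1: orange bar at the front end of the bay's left (+y) wall, turning on an upright pivot; 0 = open, pointing out to -x of the tray; grows anticlockwise seen from above to 1.571 rad = closed, pointing to -y across the bay's front, 4 mm clear of the front edge of a plate that is fully home. Stays where it is left
- button2 (a joint): turnbutton of bay 2: orange bar at the front end of the bay's left (+y) wall, turning on an upright pivot; 0 = open, pointing out to -x of the tray; grows anticlockwise seen from above to 1.571 rad = closed, pointing to -y across the bay's front, 4 mm clear of the front edge of a plate that is fully home. Stays where it is left
- button3 (a joint): turnbutton of bay 3: orange bar at the front end of the bay's left (+y) wall, turning on an upright pivot; 0 = open, pointing out to -x of the tray; grows anticlockwise seen from above to 1.571 rad = closed, pointing to -y across the bay's front, 4 mm clear of the front edge of a plate that is fully home. Stays where it is left
- pivot1 (a point): top of turnbutton 1 on its pivot axis, 48 mm above the table; the bar is 12 mm wide and 34 mm high (14 to 48 mm above the table) and reaches from 6 mm behind the pivot to 46 mm beyond it
- pivot2 (a point): top of turnbutton 2 on its pivot axis, 48 mm above the table; the bar is 12 mm wide and 34 mm high (14 to 48 mm above the table) and reaches from 6 mm behind the pivot to 46 mm beyond it
- pivot3 (a point): top of turnbutton 3 on its pivot axis, 48 mm above the table; the bar is 12 mm wide and 34 mm high (14 to 48 mm above the table) and reaches from 6 mm behind the pivot to 46 mm beyond it
- tape: bystander: roll of tan tape lying flat, 104 mm across, 48 mm high; origin at underside centre
- cleaner: bystander: yellow bottle, 68 mm across, 200 mm high; origin at underside centre
- carton: bystander: blue printed carton 90 x 140 x 100 mm high; origin at underside centre
- screwdriver: bystander: red-handled screwdriver 200 mm long, lying along its x; origin at underside, mid-length
- gear: bystander: steel gear blank with hub, 90 mm across, 34 mm high; origin at underside centre
- mug: bystander: white mug 80 mm across, 90 mm high, handle at its +y; origin at underside centre
- wrench: bystander: steel wrench 180 mm long, lying flat along its x; origin at underside, mid-length
Not all that is in view belongs to the job. What is shaped like the spatula but green is not meant. What is shaped like the plate2 but turquoise is not meant.

How it is judged:
By the outcome, as a careful person would: the job done as asked, in the order asked, and still so for the second after the job is handed in, with the robot touching nothing.
Of plate1, plate2, plate3 only 2 to 3 are there at a start; the rules pass over those that are not, and their reading is None.
At some moment in a run one of plate1, plate2, plate3 may be knocked a few centimetres aside while the robot is not near it.
It also fails if it takes over 210 s, if anything falls off the work surface, if the arm or the gripper's body presses on something with over 40 N, if the wrist force passes 120 N, or if a joint passes its speed limit or range.

## Working session

There is one attempt and no reset: what is moved stays moved. The work goes in short steps, Python scripts to look and compute and a tool call to move; the robot and the scene stay as the last step left them, time stands still between calls to the robot, and variables do not carry over. Pictures are saved under pics/ and viewed, at most 14 in all, crops included, and the job is handed in when it is done.

Besides the shell and the picture viewer there is one more tool, called as name([rows], argument=value, ...), one row to a line, values as JSON. send_rows: Moves the arm, as the interface text tells. Its arguments: {"type":"object","properties":{"commands":{"type":"array"},"grip_force":{"type":"number"}},"required":["commands"]}

```bash
ls; mkdir -p pics
cat > h.py <<'E'
import numpy as np, cv2
from cell import env
from scipy.spatial.transform import Rotation as R
def cam(name):
    o=env.get_obs(); c=env.capture(name)
    if 'pose' in c: P=np.array(c['pose'])
    else:
        T=np.eye(4);T[:3,:3]=R.from_quat(o['eef_rot']).as_matrix();T[:3,3]=o['tool_pos'];P=T@np.array(c['hand_eye'])
    h,w=c['frame'].shape[:2]
    f=h/2/np.tan(np.radians(c['vfov'])/2)
    return dict(im=c['frame'],P=P,f=f,cx=c['cx'],cy=c['cy'],k=c['k1'])
def ray(c,u,v):
    K=np.array([[c['f'],0,c['cx']],[0,c['f'],c['cy']],[0,0,1.]])
    x,y=(u-c['cx'])/c['f'],(v-c['cy'])/c['f']
    X,Y=x,y
    for _ in range(20):
        s=1+c['k']*(X*X+Y*Y); X,Y=x/s,y/s
    d=c['P'][:3,:3]@np.array([X,-Y,-1.]); return c['P'][:3,3],d/np.linalg.norm(d)
def onz(c,u,v,z):
    o,d=ray(c,u,v); return o+d*(z-o[2])/d[2]
def proj(c,p):
    q=c['P'][:3,:3].T@(np.array(p)-c['P'][:3,3]); X,Y=q[0]/-q[2],-q[1]/-q[2]
    s=1+c['k']*(X*X+Y*Y); return np.array([c['cx']+c['f']*X*s,c['cy']+c['f']*Y*s])
def tri(rs):
    A=sum(np.eye(3)-np.outer(d,d) for o,d in rs); b=sum((np.eye(3)-np.outer(d,d))@o for o,d in rs)
    return np.linalg.solve(A,b)
def save(c,n,box=None,s=1):
    im=c['im'][:,:,::-1]
    if box: im=im[box[1]:box[3],box[0]:box[2]]
    cv2.imwrite(f'pics/{n}.png',cv2.resize(im,None,fx=s,fy=s,interpolation=cv2.INTER_CUBIC))
E
python3 - <<'E'
from h import *
import pickle
for n in ['scene','side','wrist']:
    c=cam(n); pickle.dump(c,open(n+'0.pkl','wb'))
    save(c,n+'0',None,1.56); print(n,c['P'].round(3).tolist(),c['f'],c['k'],c['cx'],c['cy'])
print(env.get_obs())
E
```

```text
pics
scene [[-0.711, -0.488, 0.507, 1.384], [0.703, -0.509, 0.496, 0.863], [0.016, 0.709, 0.705, 1.322], [0.0, 0.0, 0.0, 1.0]] 496.80245952834383 0.056091526765651774 261.1404796165565 188.67577334412505
side [[-0.998, 0.022, -0.056, 0.41], [-0.059, -0.563, 0.824, 1.262], [-0.014, 0.826, 0.563, 0.925], [0.0, 0.0, 0.0, 1.0]] 464.44048505089125 -0.1686252652634185 251.06070262420505 185.53885114479326
wrist [[0.342, 0.89, 0.301, 0.282], [-0.94, 0.325, 0.108, -0.536], [-0.002, -0.32, 0.948, 0.373], [0.0, 0.0, 0.0, 1.0]] 293.2182582683198 -0.04451887297322522 254.9916150651433 192.08291112173632
{'time': 0.15, 'qpos': array([-1.33712744e+00,  3.59371042e-01,  1.51116728e+00,  3.78757144e-06,
        1.27248567e+00, -1.15109168e-01]), 'joint_vel': array([ 0.00115877, -0.00157643, -0.00366908, -0.0015241 , -0.00061848,
        0.00046588]), 'joint_efforts': array([ 2.09276935e-03, -5.28026032e+01, -2.78929925e+01, -2.76026085e-04,
        8.19431094e-03, -8.20790262e-06]), 'tool_pos': array([ 0.20492641, -0.56340712,  0.24963421]), 'eef_rot': array([ 9.84832575e-01,  1.73505870e-01, -4.05933680e-05, -7.14519491e-04]), 'wrist_force': array([-1.10597031,  0.53729044, -0.12889184]), 'torque': array([-0.00024668,  0.01780842,  0.00752999]), 'grip_force': 0.0, 'grip_width': 0.08579309467905764}
```

View pics/scene0.png

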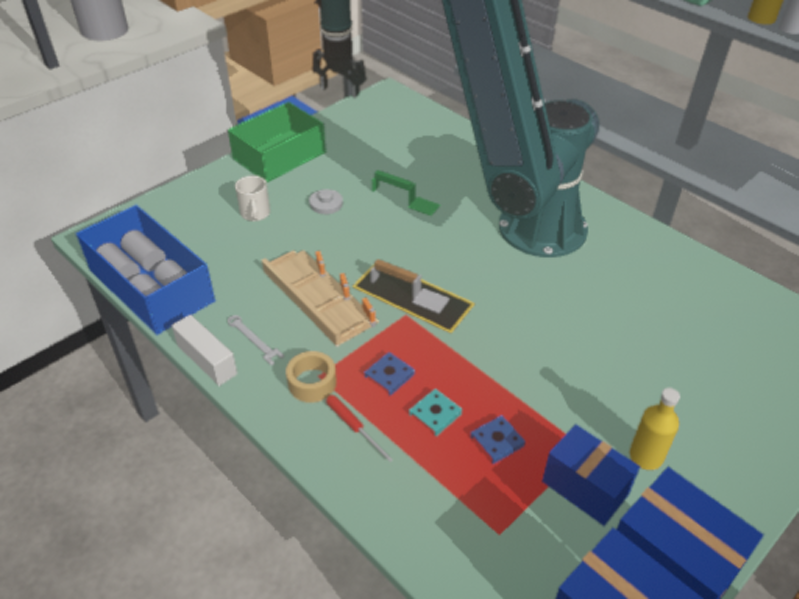

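View pics/side0.png

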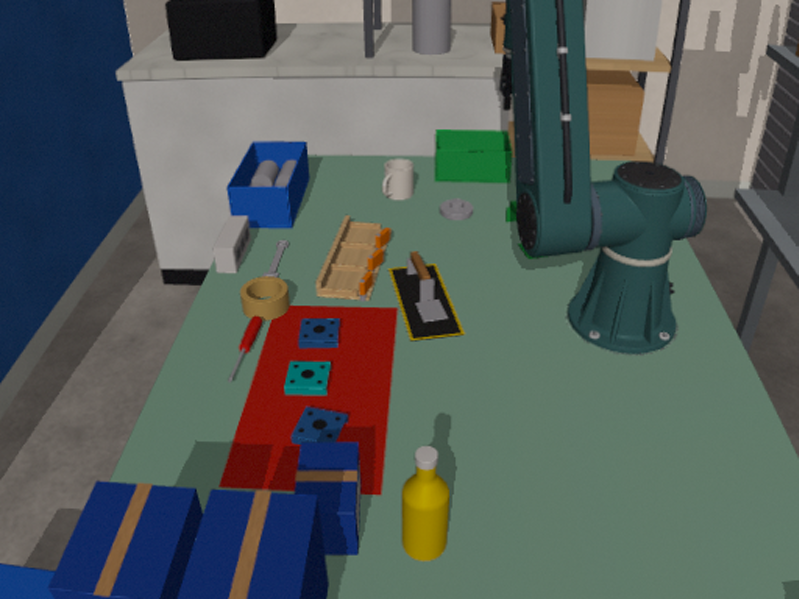

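The scene picture (799 wide, i.e. ×1.56) shows:
- Blue plates at (388,372) and (497,438), with the turquoise decoy between them at (435,410).
- The wooden-handled spatula on the black mat at (413,290). The green look-alike is at (405,190).
- The tray at (315,295), with orange buttons at (320,262), (345,285) and (370,308).

The side view agrees: plates at (320,332) and (320,425), turquoise at (307,377), spatula at (428,285), tray at (352,265).

Run:
```python
from h import *
import pickle
s,d=[pickle.load(open(n+'0.pkl','rb')) for n in('scene','side')]
k=1.5625
# full-resolution: pictures at 1.56
for n,a,b in [('plateA',(388,372),(320,330)),('plateB',(497,438),(320,424)),('turq',(435,409),(307,376)),
 ('handle far end',(375,265),(413,255)),('handle shoulder end',(417,278),(426,279)),('mat corner bladeend',(454,329),(408,339)),('mat corner2',(472,304),(462,332)),('mat corner far',(357,284),(390,267)),
 ('btnA',(320,253),(386,230)),('btnB',(344,275),(381,252)),('btnC',(369,301),(368,280)),('tray back left?',(338,342),(320,296)),('carton',(590,450),(328,455))]:
    a=np.array(a)/1.56;b=np.array(b)/1.56
    r=[ray(s,*a),ray(d,*b)];p=tri(r);print(n,p.round(3),(proj(s,p)-a).round(1),(proj(d,p)-b).round(1))
```

```text
plateA [0.641 0.082 0.011] [-0.  -0.2] [-0.1  0.2]
plateB [0.603 0.359 0.016] [-0.1 -0.5] [-0.3  0.5]
turq [0.644 0.226 0.015] [0.1 0.8] [ 0.5 -0.7]
handle far end [ 0.456 -0.157  0.051] [ 0.  -0.2] [-0.1  0.2]
handle shoulder end [ 0.424 -0.047  0.06 ] [-0.   0.2] [ 0.1 -0.2]
mat corner bladeend [0.454 0.104 0.018] [0.  1.4] [ 0.8 -1.4]
mat corner2 [0.347 0.064 0.002] [ 0.  -0.2] [-0.1  0.2]
mat corner far [ 0.509 -0.165  0.014] [-0.   0.4] [ 0.2 -0.3]
btnA [ 0.525 -0.281  0.049] [-0.   0.6] [ 0.3 -0.5]
btnB [ 0.531 -0.186  0.043] [-0.   0.6] [ 0.3 -0.5]
btnC [ 0.55  -0.077  0.041] [0.  1.9] [ 1.  -1.7]
tray back left? [ 0.66  -0.063  0.001] [0. 1.] [ 0.5 -0.8]
carton [0.561 0.533 0.122] [-0.3 -1.7] [-1.1  1.7]
```

send_rows([
  {"tz": 0.3,"tx": 0.05},
  {"tz": 0.4,"tx": 0.2,"ty": 0.2,"rz": -0.1},
  {"tz": 0.4,"tx": 0.4,"ty": 0.4,"rz": -0.222},
  {"tz": 0.4,"tx": 0.86,"ty": 1.0,"rz": -0.222},
  {"tz": 0.4,"tx": 0.86,"ty": 1.0,"rz": -0.222},
  {"tz": 0.4,"tx": 0.86,"ty": 1.0,"rz": -0.222},
  {"tz": 0.4,"tx": 0.86,"ty": 1.0,"rz": -0.222},
  {"tz": 0.4,"tx": 0.86,"ty": 1.0,"rz": -0.222},
  {"tz": 0.4,"tx": 0.86,"ty": 1.0,"rz": -0.222},
  {"tz": 0.4,"tx": 0.86,"ty": 1.0,"rz": -0.222},
  {"tz": 0.4,"tx": 0.86,"ty": 1.0,"rz": -0.222},
  {"tz": 0.4,"tx": 0.86,"ty": 1.0,"rz": -0.222},
  {"tz": 0.4,"tx": 0.86,"ty": 1.0,"rz": -0.222},
  {"tz": 0.4,"tx": 0.86,"ty": 1.0,"rz": -0.222},
])

```text
schema error: expected keys rx, ry, rz, tx, ty, tz, jaw
```

Run:
```python
from h import *
import pickle
c=cam('wrist');pickle.dump(c,open('w1.pkl','wb'));save(c,'w1',None,1.56);o=env.get_obs();print(o['tool_pos'],o['eef_rot'],o['time'])
```

```text
[ 0.20494729 -0.56349007  0.24975794] [ 9.84835278e-01  1.73490962e-01 -2.93444166e-05 -6.00356884e-04] 0.2
```

View pics/w1.png

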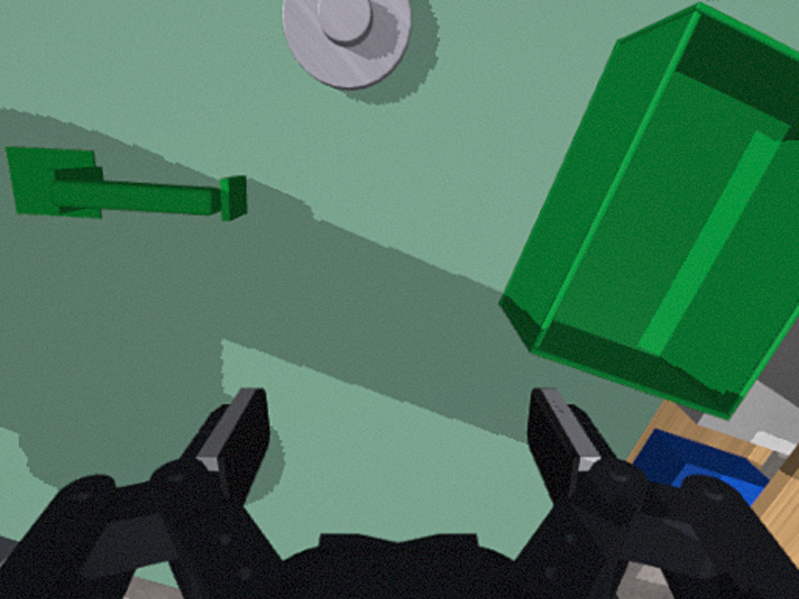

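The move was refused because every key is required, so this picture is still from the start pose. It shows only the green decoy (130,185), the gear and the green box.

send_rows([
  {"rx": 0,"ry": 0,"rz": 0,"tx": 0.05,"ty": 0.1,"tz": 0.3,"jaw": -1},
  {"rx": 0,"ry": 0,"rz": -0.1,"tx": 0.2,"ty": 0.3,"tz": 0.4,"jaw": -1},
  {"rx": 0,"ry": 0,"rz": -0.222,"tx": 0.4,"ty": 0.6,"tz": 0.4,"jaw": -1},
  {"rx": 0,"ry": 0,"rz": -0.222,"tx": 0.7,"ty": 1,"tz": 0.4,"jaw": -1},
  {"rx": 0,"ry": 0,"rz": -0.222,"tx": 0.7,"ty": 1,"tz": 0.4,"jaw": -1},
  {"rx": 0,"ry": 0,"rz": -0.222,"tx": 0.7,"ty": 1,"tz": 0.4,"jaw": -1},
  {"rx": 0,"ry": 0,"rz": -0.222,"tx": 0.7,"ty": 1,"tz": 0.4,"jaw": -1},
  {"rx": 0,"ry": 0,"rz": -0.222,"tx": 0.7,"ty": 1,"tz": 0.4,"jaw": -1},
  {"rx": 0,"ry": 0,"rz": -0.222,"tx": 0.7,"ty": 1,"tz": 0.4,"jaw": -1},
  {"rx": 0,"ry": 0,"rz": -0.222,"tx": 0.7,"ty": 1,"tz": 0.4,"jaw": -1},
  {"rx": 0,"ry": 0,"rz": -0.222,"tx": 0.7,"ty": 1,"tz": 0.4,"jaw": -1},
  {"rx": 0,"ry": 0,"rz": -0.222,"tx": 0.7,"ty": 1,"tz": 0.4,"jaw": -1},
  {"rx": 0,"ry": 0,"rz": -0.222,"tx": 0.7,"ty": 1,"tz": 0.4,"jaw": -1},
  {"rx": 0,"ry": 0,"rz": -0.222,"tx": 0.7,"ty": 1,"tz": 0.4,"jaw": -1},
], grip_force=60)

```text
time: 1.95
tool_pos: [0.4847, -0.1646, 0.4102]
eef_rot: [1.0, -0.001, -0.0, -0.0]
wrist_force: [-0.5, -0.7, -0.1]
grip_width: 0.0852
grip_force: 0.0
```

Run:
```python
from h import *
import pickle
c=cam('wrist');pickle.dump(c,open('w2.pkl','wb'));save(c,'w2',None,1.56);o=env.get_obs();print(o['tool_pos'],o['eef_rot'],o['time'])
```

```text
[ 0.48476727 -0.16441353  0.41023905] [ 9.99999847e-01 -5.48566406e-04 -1.55698845e-05 -6.53016847e-05] 2.0
```

View pics/w2.png

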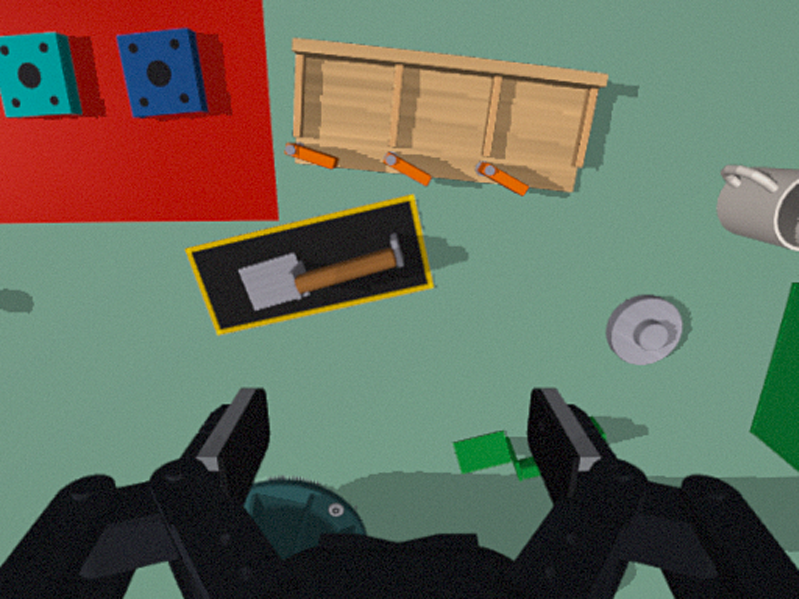

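The wrist picture shows the mat and spatula at (310,265), blade to the left (+y). The tray is at (450,115) with its buttons about 60–85° closed. Plate A is at (160,72) and the turquoise decoy at (30,75). Next I'll check the plates close up for channel direction, using crops of the scene and side views.

Run:
```python
from h import *
import pickle
s,d=[pickle.load(open(n+'0.pkl','rb')) for n in('scene','side')]
a=s['im'][215:315,215:345]; b=d['im'][190:300,165:260]
a=cv2.resize(a,(520,400),interpolation=cv2.INTER_CUBIC);b=cv2.resize(b,None,fx=4,fy=4,interpolation=cv2.INTER_CUBIC)
b=cv2.resize(b,(275,318))
o=np.zeros((400,800,3),np.uint8);o[:,:520]=a;o[:318,525:800]=b
cv2.imwrite('pics/crop.png',o[:,:,::-1])
```

```text
(no output)
```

View pics/crop.png

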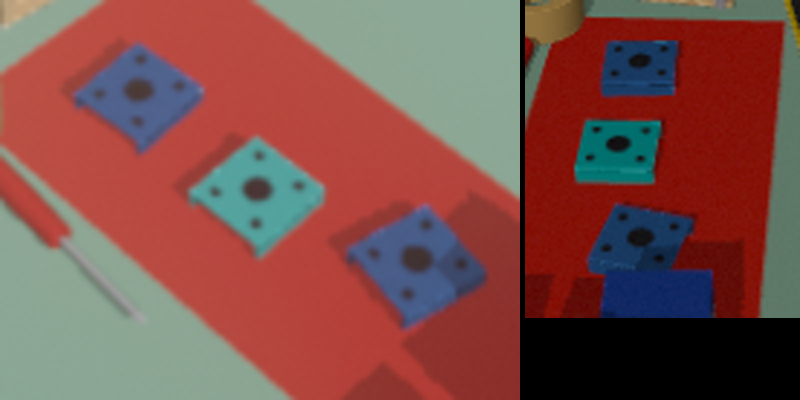

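send_rows([
  {"rx": 0,"ry": 0,"rz": 0,"tx": 0.05,"ty": 0.15,"tz": 0,"jaw": -1},
  {"rx": 0,"ry": 0,"rz": 0,"tx": 0.1,"ty": 0.4,"tz": 0,"jaw": -1},
  {"rx": 0,"ry": 0,"rz": 0,"tx": 0.1,"ty": 0.95,"tz": 0,"jaw": -1},
  {"rx": 0,"ry": 0,"rz": 0,"tx": 0.1,"ty": 0.95,"tz": 0,"jaw": -1},
  {"rx": 0,"ry": 0,"rz": 0,"tx": 0.1,"ty": 0.95,"tz": 0,"jaw": -1},
  {"rx": 0,"ry": 0,"rz": 0,"tx": 0.1,"ty": 0.95,"tz": 0,"jaw": -1},
  {"rx": 0,"ry": 0,"rz": 0,"tx": 0.1,"ty": 0.95,"tz": 0,"jaw": -1},
  {"rx": 0,"ry": 0,"rz": 0,"tx": 0.1,"ty": 0.95,"tz": 0,"jaw": -1},
  {"rx": 0,"ry": 0,"rz": 0,"tx": 0.1,"ty": 0.95,"tz": 0,"jaw": -1},
  {"rx": 0,"ry": 0,"rz": 0,"tx": 0.1,"ty": 0.95,"tz": 0,"jaw": -1},
  {"rx": 0,"ry": 0,"rz": 0,"tx": 0.1,"ty": 0.95,"tz": 0,"jaw": -1},
])

```text
time: 3.38
tool_pos: [0.5252, 0.2151, 0.4104]
eef_rot: [1.0, -0.001, 0.0, -0.0]
wrist_force: [-0.5, -0.2, 0.1]
grip_width: 0.0854
grip_force: 0.0
```

Run:
```python
from h import *
import pickle
c=cam('wrist');pickle.dump(c,open('w3.pkl','wb'));save(c,'w3',None,1.56);o=env.get_obs();print(o['tool_pos'],o['eef_rot'],o['time'])
```

```text
[0.5251958  0.21527331 0.4104162 ] [ 9.99999775e-01 -6.61207411e-04  1.02629792e-04 -3.72628062e-05] 3.425
```

View pics/w3.png

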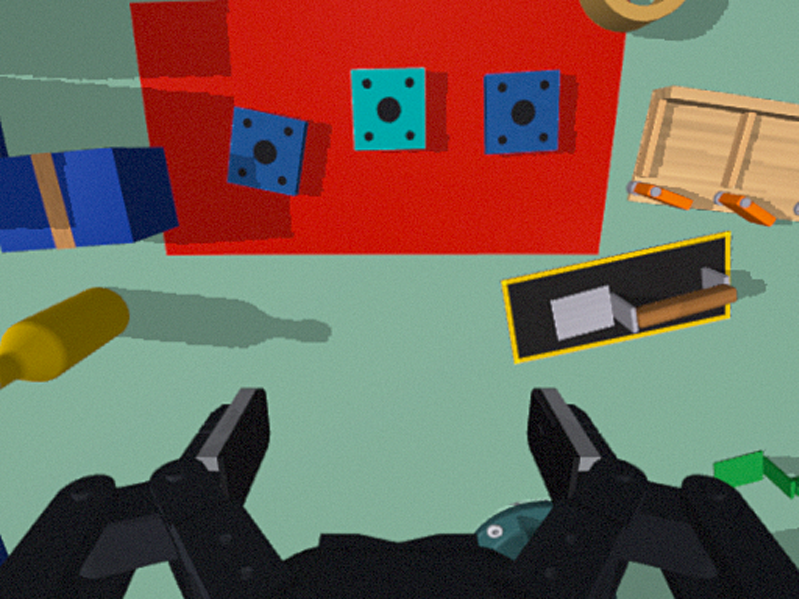

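In the crop the plates' +x faces are open and their ±y faces are solid. So the channels run roughly along world x and can be entered from the robot side. Wrist view 3 shows plate B at (265,152), turned about -11°, and plate A at (522,112), with turquoise at (388,110) between them. Candidates for the spatula are the wooden-handled one at (640,310) and the green one at (760,470). I choose the wooden one.

```bash
cat > meas.py <<'E'
from h import *
def comps(m,amin):
    n,l,st,ce=cv2.connectedComponentsWithStats(m.astype(np.uint8)); return [(st[i,4],ce[i],(l==i)) for i in range(1,n) if st[i,4]>=amin]
def plates(c,z=0.02):
    h=cv2.cvtColor(c['im'],cv2.COLOR_RGB2HSV); H,S,V=cv2.split(h)
    blue=((H>104)&(H<122)&(S>130)&(V>40)).astype(np.uint8)
    out=[]
    cl=cv2.morphologyEx(blue,cv2.MORPH_CLOSE,np.ones((3,3)))
    for cn in cv2.findContours(cl,cv2.RETR_EXTERNAL,cv2.CHAIN_APPROX_NONE)[0]:
        if not 600<cv2.contourArea(cn)<6000: continue
        m=np.zeros_like(blue);cv2.drawContours(m,[cv2.convexHull(cn)],-1,1,-1)
        m=cv2.erode(m,np.ones((3,3)))
        dark=(m>0)&(c['im'].max(2)<62)
        bl=sorted(comps(dark,3),key=lambda t:-t[0])
        out.append((cn,[(int(a),onz(c,*ce,z)) for a,ce,_ in bl[:7]]))
    return out
E
python3 - <<'E'
from meas import *
import pickle
for n in ('w2','w3'):
    c=pickle.load(open(n+'.pkl','rb'))
    print(n)
    for cn,b in plates(c):
        print(' plate',cv2.boundingRect(cn),[(a,p[:2].round(4).tolist()) for a,p in b])
        r=cv2.minAreaRect(cn); q=[onz(c,*p,0.02)[:2].round(3).tolist() for p in cv2.boxPoints(r)]; print('  rect',q)
    H,S,V=cv2.split(cv2.cvtColor(c['im'],cv2.COLOR_RGB2HSV))
    for a,ce,m in comps((H>5)&(H<18)&(S>215)&(V>150),30):
        p=np.argwhere(m)[:,::-1].astype(np.float32); q=[onz(c,*x,0.048)[:2].round(3).tolist() for x in cv2.boxPoints(cv2.minAreaRect(p))]
        print(' orange',a,(ce*1.56).round(),q)
    hd=[t for t in comps((H>5)&(H<18)&(S>120)&(V<215),150) ]
    for a,ce,m in hd:
        p=np.argwhere(m)[:,::-1].astype(np.float32); print(' brown',a,(ce*1.56).round(),[onz(c,*x,0.065)[:2].round(3).tolist() for x in cv2.boxPoints(cv2.minAreaRect(p))])
    y=comps((H>22)&(H<32)&(S>150)&(V>120),60)
    for a,ce,m in y: 
        p=np.argwhere(m)[:,::-1].astype(np.float32); print(' yel',a,(ce*1.56).round(),[onz(c,*x,0.002)[:2].round(3).tolist() for x in cv2.boxPoints(cv2.minAreaRect(p))])
c2,c3=[pickle.load(open(n+'.pkl','rb')) for n in('w2','w3')]
for n,a,b in [('piv1',(291,150),(633,187)),('piv2',(391,160),(722,197)),('tray BL top',(295,42),(658,88)),('handle sh. end top',(300,281),(640,317)),('foot end top',(398,242),(724,272)),('bladetipcorner1',(240,272),(551,302)),('bladetip2',(252,310),(557,339))]:
    print(n,tri([ray(c2,*np.array(a)/1.56),ray(c3,*np.array(b)/1.56)]).round(4))
print('piv3',onz(c2,484/1.56,168/1.56,.048))
print('tray back top corners z.04',onz(c2,295/1.56,42/1.56,.04),onz(c2,606/1.56,77/1.56,.04))
E
```

```text
w2
 plate (75, 19, 58, 56) [(191, [0.6423, 0.0837]), (61, [0.6338, 0.0418]), (24, [0.6696, 0.0633]), (24, [0.6174, 0.0597]), (23, [0.6667, 0.1074]), (22, [0.6146, 0.1038]), (20, [0.6689, 0.0444])]
  rect [[0.678, 0.122], [0.687, 0.043], [0.606, 0.037], [0.595, 0.121]]
 orange 186 [314. 157.] [[0.559, -0.056], [0.569, -0.061], [0.555, -0.101], [0.545, -0.096]]
 orange 170 [411. 171.] [[0.547, -0.158], [0.557, -0.164], [0.538, -0.199], [0.528, -0.193]]
 orange 175 [509. 182.] [[0.537, -0.258], [0.547, -0.264], [0.528, -0.301], [0.518, -0.295]]
 brown 293 [299.  94.] [[0.577, -0.063], [0.654, -0.068], [0.654, -0.084], [0.577, -0.08]]
 brown 284 [396. 105.] [[0.568, -0.154], [0.642, -0.162], [0.641, -0.173], [0.567, -0.166]]
 brown 324 [491. 115.] [[0.559, -0.243], [0.634, -0.25], [0.632, -0.264], [0.557, -0.257]]
 brown 349 [584. 126.] [[0.55, -0.334], [0.626, -0.341], [0.624, -0.355], [0.548, -0.348]]
 brown 155 [315. 155.] [[0.56, -0.051], [0.575, -0.057], [0.559, -0.111], [0.544, -0.106]]
 brown 843 [345. 270.] [[0.438, -0.053], [0.468, -0.158], [0.446, -0.164], [0.415, -0.057]]
 yel
[... 1414 characters left out ...]
0.546, -0.182], [0.527, -0.174]]
 brown 880 [684. 305.] [[0.441, -0.045], [0.472, -0.151], [0.447, -0.164], [0.415, -0.056]]
 yel 1181 [612. 295.] [[0.453, 0.095], [0.515, -0.181], [0.409, -0.23], [0.341, 0.064]]
 yel 1132 [ 34. 350.] [[0.366, 0.755], [0.418, 0.685], [0.348, 0.639], [0.292, 0.71]]
piv1 [ 0.5645 -0.049   0.0149]
piv2 [ 0.5539 -0.1576  0.0116]
tray BL top [ 0.6689 -0.0603  0.0165]
handle sh. end top [ 0.4268 -0.0584  0.0577]
foot end top [ 0.4683 -0.1653  0.0312]
bladetipcorner1 [0.424  0.0257 0.0027]
bladetip2 [0.3767 0.0145 0.0076]
piv3 [ 0.5456184  -0.25343408  0.048     ]
tray back top corners z.04 [ 0.66459577 -0.06505896  0.04      ] [ 0.63433687 -0.37248984  0.04      ]
```

send_rows([
  {"rx": 0,"ry": 0,"rz": -0.063,"tx": 0.1525,"ty": -0.774,"tz": -0.4,"jaw": 1},
  {"rx": 0,"ry": 0,"rz": -0.063,"tx": 0.1525,"ty": -0.774,"tz": -0.6,"jaw": 1},
  {"rx": 0,"ry": 0,"rz": -0.063,"tx": 0.1525,"ty": -0.774,"tz": -0.6,"jaw": 1},
  {"rx": 0,"ry": 0,"rz": -0.063,"tx": 0.1525,"ty": -0.774,"tz": -0.6,"jaw": 1},
  {"rx": 0,"ry": 0,"rz": -0.063,"tx": 0.1525,"ty": -0.774,"tz": -0.7,"jaw": 1},
  {"rx": 0,"ry": 0,"rz": -0.063,"tx": 0.1525,"ty": -0.774,"tz": -0.7,"jaw": 1},
  {"rx": 0,"ry": 0,"rz": -0.063,"tx": 0.1525,"ty": -0.774,"tz": -0.7,"jaw": 1},
  {"rx": 0,"ry": 0,"rz": -0.063,"tx": 0.1525,"ty": -0.774,"tz": -0.7,"jaw": 1},
  {"rx": 0,"ry": 0,"rz": -0.063,"tx": 0.1525,"ty": -0.774,"tz": -0.7,"jaw": 1},
])

```text
time: 4.55
tool_pos: [0.5863, -0.0934, 0.1307]
eef_rot: [0.999, -0.05, 0.0, -0.0]
wrist_force: [0.2, 0.9, 0.3]
grip_width: -0.0004
grip_force: 0.0
```

Run:
```python
from h import *
import pickle
c=cam('wrist');pickle.dump(c,open('w4.pkl','wb'));save(c,'w4',None,1.4)
o=env.get_obs();print(o['tool_pos'],o['grip_width'])
```

```text
[ 0.58668415 -0.09308009  0.13140748] 0.0005237212647457275
```

View pics/w4.png

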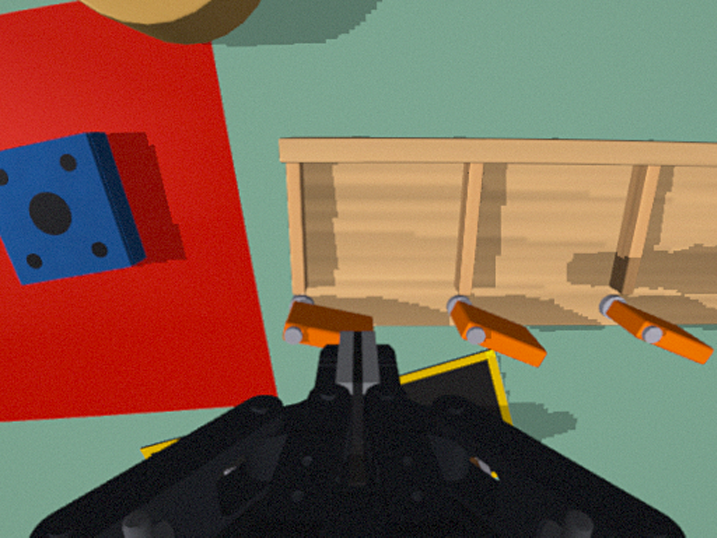

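View 4 shows the three pivot tops at (293,337), (476,337) and (652,336), and the fingers hanging above bay 1 behind bar 1. I'll check the pivot positions against my fit before pushing.

Run:
```python
from h import *
import pickle
c=pickle.load(open('w4.pkl','rb'))
P=[onz(c,u/1.4,v/1.4,.048)[:2] for u,v in [(293,337),(476,337),(652,336)]]
print(np.round(P,4)); d=P[0]-P[2]; print(np.degrees(np.arctan2(-d[0],d[1])),np.linalg.norm(d))
for u,v in [(280,160),(717,163)]: print(onz(c,u/1.4,v/1.4,.04))
```

```text
[[ 0.5621 -0.055 ]
 [ 0.5518 -0.1579]
 [ 0.5413 -0.2605]]
-5.763932566878457 0.2065029313739779
[ 0.65822871 -0.06146662  0.04      ]
[ 0.6360547  -0.28930919  0.04      ]
```

send_rows([
  {"rx": 0,"ry": 0,"rz": 0,"tx": -0.0025,"ty": 0,"tz": -0.12,"jaw": 1},
  {"rx": 0,"ry": 0,"rz": 0,"tx": -0.0025,"ty": 0,"tz": -0.2125,"jaw": 1},
  {"rx": 0,"ry": 0,"rz": 0,"tx": -0.0025,"ty": 0,"tz": -0.2125,"jaw": 1},
  {"rx": 0,"ry": 0,"rz": 0,"tx": -0.04,"ty": 0.003,"tz": -0.2125,"jaw": 1},
  {"rx": 0,"ry": 0,"rz": 0,"tx": -0.0775,"ty": 0.005,"tz": -0.2125,"jaw": 1},
  {"rx": 0,"ry": 0,"rz": 0,"tx": -0.1,"ty": 0.012,"tz": -0.2125,"jaw": 1},
  {"rx": 0,"ry": 0,"rz": 0,"tx": -0.126,"ty": 0.02,"tz": -0.2125,"jaw": 1},
  {"rx": 0,"ry": 0,"rz": 0,"tx": -0.145,"ty": 0.03,"tz": -0.2125,"jaw": 1},
  {"rx": 0,"ry": 0,"rz": 0,"tx": -0.1625,"ty": 0.0415,"tz": -0.2125,"jaw": 1},
  {"rx": 0,"ry": 0,"rz": 0,"tx": -0.17,"ty": 0.053,"tz": -0.2125,"jaw": 1},
  {"rx": 0,"ry": 0,"rz": 0,"tx": -0.1725,"ty": 0.0615,"tz": -0.2125,"jaw": 1},
  {"rx": 0,"ry": 0,"rz": 0,"tx": -0.1725,"ty": 0.0615,"tz": -0.2125,"jaw": 1},
  {"rx": 0,"ry": 0,"rz": 0,"tx": -0.1725,"ty": 0.0615,"tz": -0.2125,"jaw": 1},
])

```text
time: 6.22
tool_pos: [0.5169, -0.0696, 0.0451]
eef_rot: [0.999, -0.049, -0.0, 0.001]
wrist_force: [-1.2, -5.5, 0.1]
grip_width: 0.0
grip_force: 3.1
```

send_rows([
  {"rx": 0,"ry": 0,"rz": 0,"tx": 0,"ty": -0.02,"tz": 0.02,"jaw": 1},
  {"rx": 0,"ry": 0,"rz": 0,"tx": 0,"ty": -0.02,"tz": 0.16,"jaw": 1},
  {"rx": 0,"ry": 0,"rz": 0,"tx": 0.1425,"ty": -0.32,"tz": 0.19,"jaw": 1},
  {"rx": 0,"ry": 0,"rz": 0,"tx": 0.1425,"ty": -0.32,"tz": 0.19,"jaw": 1},
  {"rx": 0,"ry": 0,"rz": 0,"tx": 0.1425,"ty": -0.32,"tz": 0.19,"jaw": 1},
  {"rx": 0,"ry": 0,"rz": 0,"tx": 0.1425,"ty": -0.32,"tz": 0.08,"jaw": 1},
  {"rx": 0,"ry": 0,"rz": 0,"tx": 0.1425,"ty": -0.32,"tz": 0,"jaw": 1},
  {"rx": 0,"ry": 0,"rz": 0,"tx": 0.1425,"ty": -0.32,"tz": 0,"jaw": 1},
  {"rx": 0,"ry": 0,"rz": 0,"tx": 0.105,"ty": -0.316,"tz": 0,"jaw": 1},
  {"rx": 0,"ry": 0,"rz": 0,"tx": 0.069,"ty": -0.3125,"tz": 0,"jaw": 1},
  {"rx": 0,"ry": 0,"rz": 0,"tx": 0.045,"ty": -0.305,"tz": 0,"jaw": 1},
  {"rx": 0,"ry": 0,"rz": 0,"tx": 0.02,"ty": -0.2975,"tz": 0,"jaw": 1},
  {"rx": 0,"ry": 0,"rz": 0,"tx": 0.002,"ty": -0.287,"tz": 0,"jaw": 1},
  {"rx": 0,"ry": 0,"rz": 0,"tx": -0.016,"ty": -0.276,"tz": 0,"jaw": 1},
  {"rx": 0,"ry": 0,"rz": 0,"tx": -0.024,"ty": -0.265,"tz": 0,"jaw": 1},
  {"rx": 0,"ry": 0,"rz": 0,"tx": -0.026,"ty": -0.2555,"tz": 0,"jaw": 1},
  {"rx": 0,"ry": 0,"rz": 0,"tx": -0.026,"ty": -0.2555,"tz": 0,"jaw": 1},
  {"rx": 0,"ry": 0,"rz": 0,"tx": -0.026,"ty": -0.2555,"tz": 0,"jaw": 1},
])

```text
time: 8.48
tool_pos: [0.5064, -0.1712, 0.0452]
eef_rot: [0.999, -0.049, -0.0, 0.0]
wrist_force: [-3.1, -4.4, 1.0]
grip_width: -0.0001
grip_force: 2.1
```

send_rows([
  {"rx": 0,"ry": 0,"rz": 0,"tx": 0,"ty": -0.02,"tz": 0.02,"jaw": 1},
  {"rx": 0,"ry": 0,"rz": 0,"tx": 0,"ty": -0.02,"tz": 0.16,"jaw": 1},
  {"rx": 0,"ry": 0,"rz": 1,"tx": -0.16,"ty": 0.165,"tz": 0.45,"jaw": -1},
  {"rx": 0,"ry": 0,"rz": 1,"tx": -0.16,"ty": 0.165,"tz": 0.45,"jaw": -1},
  {"rx": 0,"ry": 0,"rz": 1,"tx": -0.16,"ty": 0.165,"tz": 0.45,"jaw": -1},
  {"rx": 0,"ry": 0,"rz": 1,"tx": -0.16,"ty": 0.165,"tz": 0.45,"jaw": -1},
  {"rx": 0,"ry": 0,"rz": 1,"tx": -0.16,"ty": 0.165,"tz": 0.45,"jaw": -1},
  {"rx": 0,"ry": 0,"rz": 1,"tx": -0.16,"ty": 0.165,"tz": 0.45,"jaw": -1},
  {"rx": 0,"ry": 0,"rz": 1,"tx": -0.16,"ty": 0.165,"tz": 0.45,"jaw": -1},
  {"rx": 0,"ry": 0,"rz": 1,"tx": -0.16,"ty": 0.165,"tz": 0.45,"jaw": -1},
  {"rx": 0,"ry": 0,"rz": 1,"tx": -0.16,"ty": 0.165,"tz": 0.45,"jaw": -1},
])

```text
time: 9.85
tool_pos: [0.4429, -0.105, 0.2258]
eef_rot: [0.74, 0.673, 0.0, 0.0]
wrist_force: [0.4, 0.2, -0.6]
grip_width: 0.0852
grip_force: 0.0
```

send_rows([
  {"rx": 0,"ry": 0,"rz": 0.25,"tx": 0,"ty": 0,"tz": 0,"jaw": -1},
  {"rx": 0,"ry": 0,"rz": 0.25,"tx": 0,"ty": 0,"tz": 0,"jaw": -1},
  {"rx": 0,"ry": 0,"rz": 0.25,"tx": 0,"ty": 0,"tz": 0,"jaw": -1},
  {"rx": 0,"ry": 0,"rz": 0.25,"tx": 0,"ty": 0,"tz": 0,"jaw": -1},
  {"rx": 0,"ry": 0,"rz": 0.25,"tx": 0,"ty": 0,"tz": 0,"jaw": -1},
])

```text
time: 10.48
tool_pos: [0.4427, -0.105, 0.2254]
eef_rot: [0.597, 0.802, 0.0, 0.0]
wrist_force: [-1.0, -0.2, -0.5]
grip_width: 0.0852
grip_force: 0.0
```

Run:
```python
from h import *
import pickle
c=cam('wrist');pickle.dump(c,open('w5.pkl','wb'));save(c,'w5',None,1.5)
o=env.get_obs();print(o['tool_pos'],R.from_quat(o['eef_rot']).as_matrix()[:2,0],o['grip_width'],o['qpos'])
```

```text
[ 0.44266913 -0.10502149  0.22533479] [-0.28808477  0.95760491] 0.08527490221886647 [-3.85029911e-01  1.76960650e-01  1.84205327e+00  8.82533310e-05
  1.12263184e+00 -6.77294367e-01]
```

View pics/w5.png

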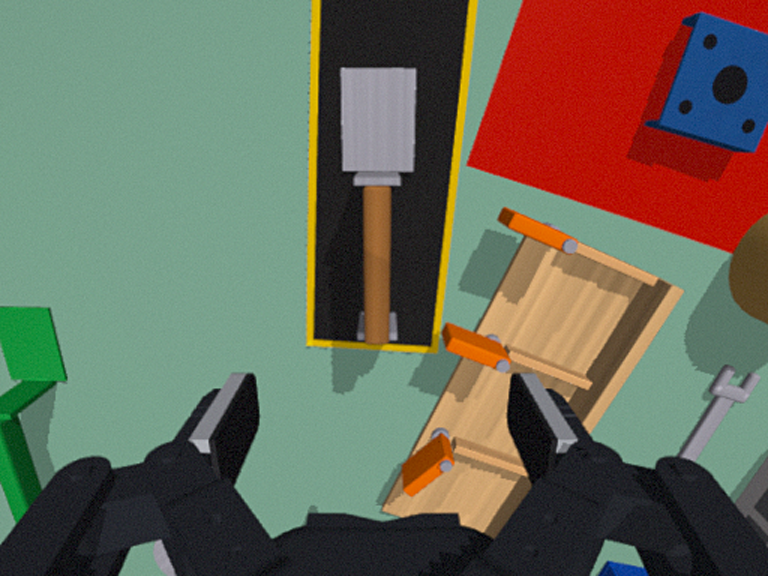

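View 5 shows buttons 1 and 2 open and the spatula blade spanning (341..416, 69..171). The handle's centreline runs (377,186) to (376,343).

Run:
```python
from h import *
import pickle
c=pickle.load(open('w5.pkl','rb'));w2=pickle.load(open('w2.pkl','rb'));s=1.5
f=lambda u,v,z:onz(c,u/s,v/s,z)
t=(f(341,69,.005)+f(416,69,.005))/2; b=(f(343,171,.005)+f(413,171,.005))/2
h1=f(377,186,.065);h2=f(376.5,344,.065)
print('tip',t,'bladewidth',np.linalg.norm(f(341,69,.005)-f(416,69,.005)),'base',b,'h1',h1,'h2',h2)
for p,q in [(b,t),(h2,h1),(h2,t)]:
    d=(q-p)[:2]; print(np.degrees(np.arctan2(d[1],d[0])),np.linalg.norm(d))
# height of handle blade-end by two views
print(tri([ray(c,377/s,186/s),ray(w2,300/1.56,281/1.56)]),tri([ray(c,341/s,69/s),ray(w2,252/1.56,310/1.56)]))
H,S,V=cv2.split(cv2.cvtColor(c['im'],cv2.COLOR_RGB2HSV))
m=((H>22)&(H<32)&(S>150)&(V>120))
p=[(318,0),(309,345),(435,350),(475,0)]
Q=np.array([f(*x,.002)[:2] for x in p]);print(Q.round(4))
for i,j in((1,0),(2,3),(2,1)): d=Q[j]-Q[i];print(np.degrees(np.arctan2(d[1],d[0])),np.linalg.norm(d))
```

```text
tip [0.40223595 0.01965405 0.005     ] bladewidth 0.053580765460647654 base [ 0.42221381 -0.04869906  0.005     ] h1 [ 0.4236958  -0.05390536  0.065     ] h2 [ 0.45475182 -0.15986551  0.065     ]
106.29228631770641 0.07121279221785604
106.33541145656824 0.11041752746852408
106.30607945630672 0.18704327913125918
[ 0.42404563 -0.05577509  0.04536841] [0.37841884 0.0112893  0.01571936]
[[ 0.3491  0.0506]
 [ 0.4065 -0.2074]
 [ 0.5134 -0.1803]
 [ 0.4535  0.0822]]
102.53803552608002 0.2642920615921136
102.85270341066935 0.26922751951883667
-165.76049502674783 0.11030141052439034
```

send_rows([
  {"rx": 0,"ry": 0,"rz": -0.005,"tx": -0.0085,"ty": -0.005,"tz": -0.15,"jaw": -1},
  {"rx": 0,"ry": 0,"rz": -0.005,"tx": -0.0085,"ty": -0.005,"tz": -0.27,"jaw": -0.5},
  {"rx": 0,"ry": 0,"rz": -0.005,"tx": -0.0085,"ty": -0.005,"tz": -0.36,"jaw": -0.3},
  {"rx": 0,"ry": 0,"rz": -0.005,"tx": -0.0085,"ty": -0.005,"tz": -0.4275,"jaw": -0.3},
  {"rx": 0,"ry": 0,"rz": -0.005,"tx": -0.0085,"ty": -0.005,"tz": -0.4275,"jaw": 0},
  {"rx": 0,"ry": 0,"rz": -0.005,"tx": -0.0085,"ty": -0.005,"tz": -0.4275,"jaw": 0.4},
  {"rx": 0,"ry": 0,"rz": -0.005,"tx": -0.0085,"ty": -0.005,"tz": -0.4275,"jaw": 1},
  {"rx": 0,"ry": 0,"rz": -0.005,"tx": -0.0085,"ty": -0.005,"tz": -0.4275,"jaw": 1},
  {"rx": 0,"ry": 0,"rz": -0.005,"tx": -0.0085,"ty": -0.005,"tz": -0.4275,"jaw": 1},
  {"rx": 0,"ry": 0,"rz": -0.005,"tx": -0.0085,"ty": -0.005,"tz": -0.4275,"jaw": 1},
], grip_force=110)

```text
time: 11.78
tool_pos: [0.4401, -0.1074, 0.0554]
eef_rot: [0.599, 0.801, 0.0, 0.001]
wrist_force: [-1.3, -0.8, 8.7]
grip_width: 0.0163
grip_force: 108.3
```

send_rows([
  {"rx": 0,"ry": 0,"rz": 0,"tx": 0,"ty": 0,"tz": 0.05,"jaw": 1},
  {"rx": 0,"ry": 0,"rz": 0,"tx": 0,"ty": 0,"tz": 0.15,"jaw": 1},
  {"rx": 0,"ry": 0,"rz": -0.1,"tx": 0,"ty": 0.05,"tz": 0.22,"jaw": 1},
  {"rx": 0,"ry": 0,"rz": -0.2,"tx": 0,"ty": 0.1,"tz": 0.22,"jaw": 1},
  {"rx": 0,"ry": 0,"rz": -0.3,"tx": 0,"ty": 0.15,"tz": 0.22,"jaw": 1},
  {"rx": 0,"ry": 0,"rz": -0.4,"tx": 0,"ty": 0.2,"tz": 0.22,"jaw": 1},
  {"rx": 0,"ry": 0,"rz": -0.5,"tx": 0.01,"ty": 0.25,"tz": 0.22,"jaw": 1},
  {"rx": 0,"ry": 0,"rz": -0.6,"tx": 0.02,"ty": 0.3,"tz": 0.22,"jaw": 1},
  {"rx": 0,"ry": 0,"rz": -0.7,"tx": 0.03,"ty": 0.35,"tz": 0.22,"jaw": 1},
  {"rx": 0,"ry": 0,"rz": -0.8,"tx": 0.04,"ty": 0.4,"tz": 0.22,"jaw": 1},
  {"rx": 0,"ry": 0,"rz": -0.9,"tx": 0.04,"ty": 0.445,"tz": 0.22,"jaw": 1},
  {"rx": 0,"ry": 0,"rz": -1,"tx": 0.04,"ty": 0.445,"tz": 0.22,"jaw": 1},
  {"rx": 0,"ry": 0,"rz": -1,"tx": 0.04,"ty": 0.445,"tz": 0.22,"jaw": 1},
])

```text
time: 13.4
tool_pos: [0.455, 0.0712, 0.1425]
eef_rot: [0.99, 0.143, 0.0, -0.0]
wrist_force: [-0.1, -1.0, -0.6]
grip_width: 0.0163
grip_force: 107.7
```

send_rows([
  {"rx": 0,"ry": 0,"rz": -0.07,"tx": 0,"ty": 0,"tz": 0,"jaw": 1},
  {"rx": 0,"ry": 0,"rz": -0.139,"tx": 0,"ty": 0,"tz": 0,"jaw": 1},
  {"rx": 0,"ry": 0,"rz": -0.139,"tx": 0,"ty": 0,"tz": 0,"jaw": 1},
  {"rx": 0,"ry": 0,"rz": -0.139,"tx": 0,"ty": 0,"tz": 0,"jaw": 1},
])

```text
time: 13.9
tool_pos: [0.4552, 0.0708, 0.1424]
eef_rot: [0.999, 0.035, 0.0, -0.0]
wrist_force: [-0.3, 0.4, -1.8]
grip_width: 0.0162
grip_force: 107.7
```

Run:
```python
from meas import *
import pickle
c=cam('wrist');pickle.dump(c,open('w6.pkl','wb'));save(c,'w6',None,1.5)
o=env.get_obs();print(o['tool_pos'],R.from_quat(o['eef_rot']).as_matrix()[:,[0,2]].round(4).tolist(),o['grip_width'],o['wrist_force'])
for cn,b in plates(c): print(cv2.boundingRect(cn),[(a,p[:2].round(4).tolist()) for a,p in b])
```

```text
[0.45522591 0.07082531 0.14232644] [[0.9975, 0.0001], [0.07, 0.0001], [0.0001, -1.0]] 0.01613564507906341 [-0.40304936  0.17579777 -1.77980404]
```

View pics/w6.png

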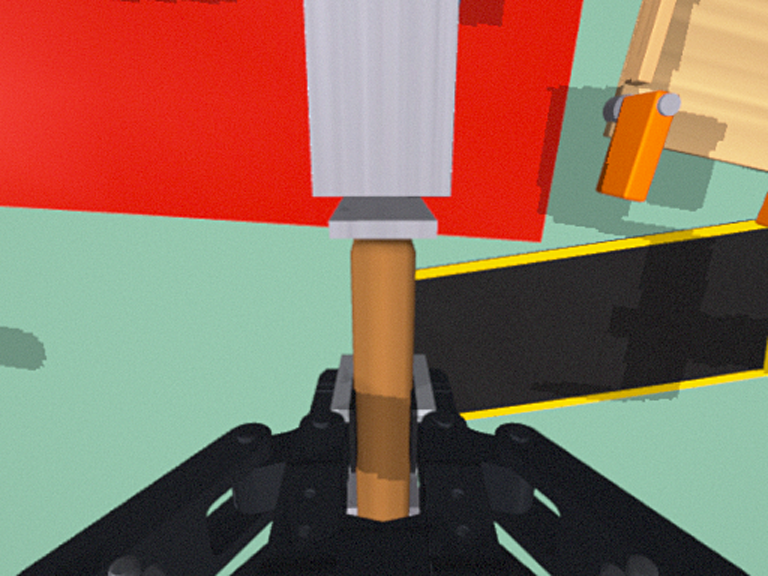

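View 6 shows the spatula held straight: blade columns 305–460, the midline aligned with the gripper, no visible roll. The plate is out of the wrist's view, so I'll re-check plate positions with the fixed cameras in case one was knocked.

```bash
cat >> meas.py <<'E'
def chk(names=('scene','side')):
    for n in names:
        c=cam(n); H,S,V=cv2.split(cv2.cvtColor(c['im'],cv2.COLOR_RGB2HSV))
        for cn,b in plates(c):
            if 200<cv2.contourArea(cn)<1600 and b: print(n,cv2.boundingRect(cn),[(a,p[:2].round(4).tolist()) for a,p in b])
E
sed -i 's/if not 600</if not 250</' meas.py
python3 -c "
from meas import *
chk()
import pickle
for n in('scene','side'):
    c=pickle.load(open(n+'0.pkl','rb'))
    for cn,b in plates(c):
        if b: print('old',n,cv2.boundingRect(cn),[(a,p[:2].round(4).tolist()) for a,p in b])
    c=cam(n);
    # tip of blade: project expected tip at nominal
    pickle.dump(c,open(n+'1.pkl','wb'))
"
```

```text
side (187, 261, 43, 40) [(49, [0.6029, 0.3612]), (10, [0.5821, 0.388]), (7, [0.6324, 0.3768]), (5, [0.6244, 0.3346]), (4, [0.5731, 0.3444])]
side (192, 204, 25, 19) [(30, [0.6427, 0.087]), (4, [0.6706, 0.0661]), (4, [0.6183, 0.0638]), (4, [0.6161, 0.1062]), (3, [0.6676, 0.1093])]
old side (159, 309, 71, 75) [(623, [0.5698, 0.6481]), (8, [0.5168, 0.5811]), (3, [0.6224, 0.5056])]
old side (187, 261, 43, 40) [(49, [0.6029, 0.3612]), (13, [0.5821, 0.3871]), (7, [0.6324, 0.3768]), (6, [0.625, 0.3342]), (5, [0.573, 0.3453])]
old side (192, 204, 25, 19) [(29, [0.6426, 0.0866]), (4, [0.6706, 0.0661]), (4, [0.6183, 0.0638]), (4, [0.6161, 0.1062]), (3, [0.6676, 0.1093])]
```

send_rows([
  {"rx": 0,"ry": 0,"rz": 0,"tx": 0,"ty": 0,"tz": -0.1,"jaw": 1},
  {"rx": 0,"ry": 0,"rz": 0,"tx": 0,"ty": 0,"tz": -0.18,"jaw": 1},
  {"rx": 0,"ry": 0,"rz": 0,"tx": 0,"ty": 0,"tz": -0.2125,"jaw": 1},
  {"rx": 0,"ry": 0,"rz": 0,"tx": 0,"ty": 0,"tz": -0.2125,"jaw": 1},
  {"rx": 0,"ry": 0,"rz": 0,"tx": 0.02,"ty": 0.001,"tz": -0.2125,"jaw": 1},
  {"rx": 0,"ry": 0,"rz": 0,"tx": 0.04,"ty": 0.003,"tz": -0.2125,"jaw": 1},
  {"rx": 0,"ry": 0,"rz": 0,"tx": 0.06,"ty": 0.004,"tz": -0.2125,"jaw": 1},
  {"rx": 0,"ry": 0,"rz": 0,"tx": 0.08,"ty": 0.005,"tz": -0.2125,"jaw": 1},
  {"rx": 0,"ry": 0,"rz": 0,"tx": 0.1,"ty": 0.0065,"tz": -0.2125,"jaw": 1},
])

```text
time: 15.28
tool_pos: [0.4959, 0.0736, 0.0574]
eef_rot: [0.999, 0.034, 0.0, -0.0]
wrist_force: [-0.1, -0.5, -1.2]
grip_width: 0.0161
grip_force: 107.8
```

Run:
```python
from meas import *
import pickle
c=cam('wrist');save(c,'w7',None,1.5)
print(env.get_obs()['wrist_force'])
chk(('side',))
d=cam('side');save(d,'s7',(150,160,330,280),2.5)
for cn,b in plates(c): print(cv2.boundingRect(cn),[(a,p[:2].round(4).tolist()) for a,p in b])
a=cv2.imread('pics/w7.png')[:300]; b=cv2.imread('pics/s7.png')
o=np.zeros((600,800,3),np.uint8);o[:300,:768]=a;o[300:600,:450]=b;cv2.imwrite('pics/c7.png',o)
```

```text
[ 2.06124556 -1.06428503 -1.27663693]
side (187, 261, 43, 40) [(49, [0.6029, 0.3612]), (10, [0.5821, 0.388]), (6, [0.6323, 0.3776]), (5, [0.6244, 0.3346]), (4, [0.5731, 0.3444])]
side (192, 204, 25, 19) [(27, [0.6426, 0.0866]), (4, [0.6706, 0.0661]), (4, [0.6183, 0.0638]), (4, [0.6161, 0.1062]), (3, [0.6676, 0.1093])]
```

View pics/c7.png

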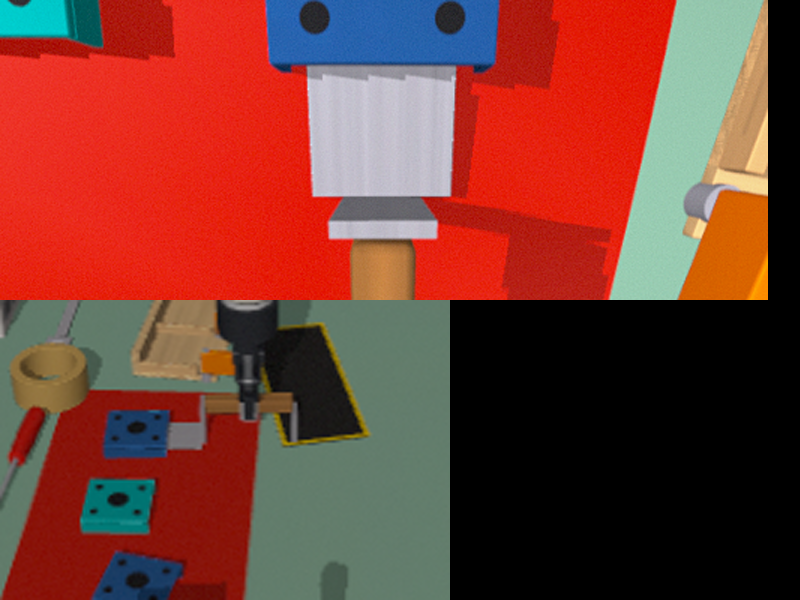

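View 7 shows the blade going centrally under plate A with nothing disturbed. I'll seat it fully and lift gently.

send_rows([
  {"rx": 0,"ry": 0,"rz": 0,"tx": 0.03,"ty": 0.002,"tz": 0,"jaw": 1},
  {"rx": 0,"ry": 0,"rz": 0,"tx": 0.06,"ty": 0.004,"tz": 0,"jaw": 1},
  {"rx": 0,"ry": 0,"rz": 0,"tx": 0.09,"ty": 0.006,"tz": 0,"jaw": 1},
  {"rx": 0,"ry": 0,"rz": 0,"tx": 0.105,"ty": 0.007,"tz": 0,"jaw": 1},
  {"rx": 0,"ry": 0,"rz": 0,"tx": 0.1135,"ty": 0.0075,"tz": 0,"jaw": 1},
  {"rx": 0,"ry": 0,"rz": 0,"tx": 0.1135,"ty": 0.0075,"tz": 0,"jaw": 1},
  {"rx": 0,"ry": 0,"rz": 0,"tx": 0.1135,"ty": 0.0075,"tz": 0.01,"jaw": 1},
  {"rx": 0,"ry": 0,"rz": 0,"tx": 0.1135,"ty": 0.0075,"tz": 0.02,"jaw": 1},
  {"rx": 0,"ry": 0,"rz": 0,"tx": 0.1135,"ty": 0.0075,"tz": 0.03,"jaw": 1},
  {"rx": 0,"ry": -0.015,"rz": 0,"tx": 0.1135,"ty": 0.0075,"tz": 0.05,"jaw": 1},
  {"rx": 0,"ry": -0.03,"rz": 0,"tx": 0.1135,"ty": 0.0075,"tz": 0.08,"jaw": 1},
  {"rx": 0,"ry": -0.045,"rz": 0,"tx": 0.1135,"ty": 0.0075,"tz": 0.11,"jaw": 1},
  {"rx": 0,"ry": -0.045,"rz": 0,"tx": 0.1135,"ty": 0.0075,"tz": 0.14,"jaw": 1},
  {"rx": 0,"ry": -0.045,"rz": 0,"tx": 0.1135,"ty": 0.0075,"tz": 0.17,"jaw": 1},
  {"rx": 0,"ry": -0.045,"rz": 0,"tx": 0.1135,"ty": 0.0075,"tz": 0.2,"jaw": 1},
  {"rx": 0,"ry": -0.045,"rz": 0,"tx": 0.1135,"ty": 0.0075,"tz": 0.206,"jaw": 1},
  {"rx": 0,"ry": -0.045,"rz": 0,"tx": 0.1135,"ty": 0.0075,"tz": 0.206,"jaw": 1},
])

```text
time: 17.55
tool_pos: [0.5408, 0.0765, 0.1398]
eef_rot: [0.999, 0.034, 0.035, 0.001]
wrist_force: [0.3, 0.5, -3.2]
grip_width: 0.0158
grip_force: 107.6
```

Run:
```python
from meas import *
c=cam('wrist');d=cam('side');save(c,'w8',None,1.5);save(d,'s8',(150,140,330,260),2.5)
o=env.get_obs();print(o['tool_pos'],o['wrist_force'],o['torque'])
a=cv2.imread('pics/w8.png')[:300]; b=cv2.imread('pics/s8.png')
o=np.zeros((600,800,3),np.uint8);o[:300,:768]=a;o[300:600,:450]=b;cv2.imwrite('pics/c8.png',o)
```

```text
[0.54027694 0.07654418 0.13922074] [-0.0714754  -0.25891134 -3.07370448] [-0.01115846  0.23922399 -0.01591239]
```

View pics/c8.png

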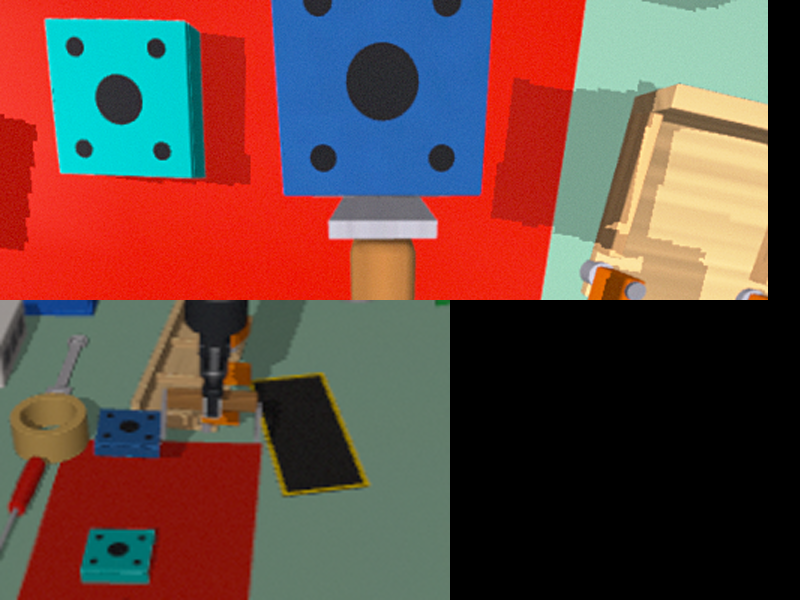

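Plate A is lifted squarely on the blade, with its edge near the shoulder. Next I'll carry it over bay 1.

send_rows([
  {"rx": 0,"ry": 0,"rz": -0.003,"tx": -0.003,"ty": -0.012,"tz": 0.01,"jaw": 1},
  {"rx": 0,"ry": 0,"rz": -0.01,"tx": -0.01,"ty": -0.035,"tz": 0.02,"jaw": 1},
  {"rx": 0,"ry": 0,"rz": -0.02,"tx": -0.018,"ty": -0.07,"tz": 0.03,"jaw": 1},
  {"rx": 0,"ry": 0,"rz": -0.03,"tx": -0.028,"ty": -0.11,"tz": 0.03,"jaw": 1},
  {"rx": 0,"ry": 0,"rz": -0.04,"tx": -0.038,"ty": -0.15,"tz": 0.03,"jaw": 1},
  {"rx": 0,"ry": 0,"rz": -0.05,"tx": -0.048,"ty": -0.19,"tz": 0.03,"jaw": 1},
  {"rx": 0,"ry": 0,"rz": -0.06,"tx": -0.058,"ty": -0.23,"tz": 0.03,"jaw": 1},
  {"rx": 0,"ry": 0,"rz": -0.07,"tx": -0.068,"ty": -0.27,"tz": 0.03,"jaw": 1},
  {"rx": 0,"ry": 0,"rz": -0.08,"tx": -0.078,"ty": -0.31,"tz": 0.03,"jaw": 1},
  {"rx": 0,"ry": 0,"rz": -0.09,"tx": -0.088,"ty": -0.35,"tz": 0.03,"jaw": 1},
  {"rx": 0,"ry": 0,"rz": -0.098,"tx": -0.096,"ty": -0.385,"tz": 0.03,"jaw": 1},
  {"rx": 0,"ry": 0,"rz": -0.104,"tx": -0.102,"ty": -0.412,"tz": 0.03,"jaw": 1},
  {"rx": 0,"ry": 0,"rz": -0.108,"tx": -0.107,"ty": -0.43,"tz": 0.03,"jaw": 1},
  {"rx": 0,"ry": 0,"rz": -0.108,"tx": -0.109,"ty": -0.439,"tz": 0.03,"jaw": 1},
  {"rx": 0,"ry": 0,"rz": -0.108,"tx": -0.109,"ty": -0.439,"tz": 0.03,"jaw": 1},
])

```text
time: 19.52
tool_pos: [0.4971, -0.0991, 0.1517]
eef_rot: [0.998, -0.051, 0.035, 0.004]
wrist_force: [0.6, 0.4, -3.5]
grip_width: 0.0161
grip_force: 107.6
```

Run:
```python
from meas import *
import pickle
c=cam('wrist');pickle.dump(c,open('w9.pkl','wb'));save(c,'w9',None,1.5)
o=env.get_obs();print(o['tool_pos'],R.from_quat(o['eef_rot']).as_matrix()[:,0],o['wrist_force'])
```

```text
[ 0.49707668 -0.0988756   0.15165437] [ 0.99234789 -0.101374    0.07049097] [-0.3962727  -0.08411846 -3.37761004]
```

View pics/w9.png

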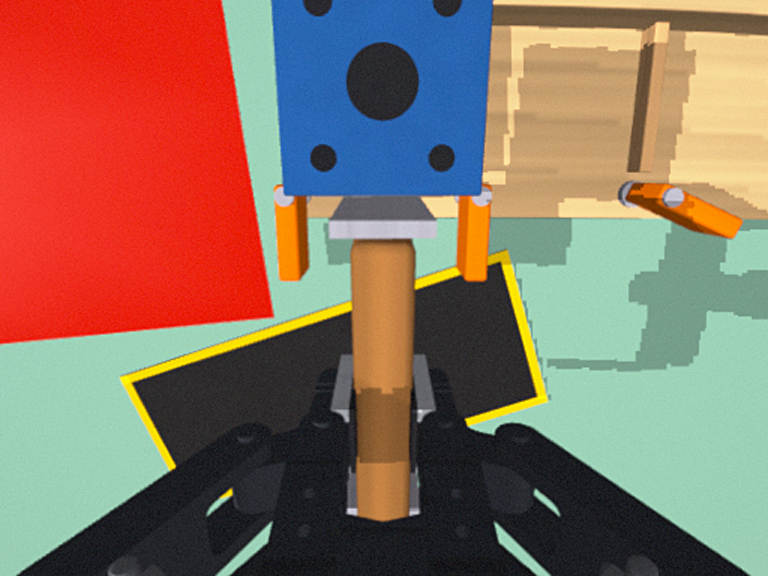

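Plate A hangs centred between open buttons 1 and 2 at (285,230) and (473,230). I'll level the blade, lower it and push.

send_rows([
  {"rx": 0,"ry": 0,"rz": 0,"tx": 0,"ty": 0,"tz": -0.04,"jaw": 1},
  {"rx": 0.0015,"ry": 0.015,"rz": 0,"tx": 0,"ty": 0,"tz": -0.09,"jaw": 1},
  {"rx": 0.003,"ry": 0.03,"rz": 0,"tx": 0,"ty": 0,"tz": -0.13,"jaw": 1},
  {"rx": 0.0045,"ry": 0.045,"rz": 0,"tx": 0,"ty": 0,"tz": -0.16,"jaw": 1},
  {"rx": 0.0045,"ry": 0.045,"rz": 0,"tx": 0,"ty": 0,"tz": -0.18,"jaw": 1},
  {"rx": 0.0045,"ry": 0.045,"rz": 0,"tx": 0,"ty": 0,"tz": -0.195,"jaw": 1},
  {"rx": 0.0045,"ry": 0.045,"rz": 0,"tx": 0,"ty": 0,"tz": -0.205,"jaw": 1},
  {"rx": 0.0045,"ry": 0.045,"rz": 0,"tx": 0,"ty": 0,"tz": -0.2135,"jaw": 1},
  {"rx": 0.0045,"ry": 0.045,"rz": 0,"tx": 0,"ty": 0,"tz": -0.2135,"jaw": 1},
  {"rx": 0.0045,"ry": 0.045,"rz": 0,"tx": 0.008,"ty": -0.001,"tz": -0.2135,"jaw": 1},
  {"rx": 0.0045,"ry": 0.045,"rz": 0,"tx": 0.016,"ty": -0.0015,"tz": -0.2135,"jaw": 1},
  {"rx": 0.0045,"ry": 0.045,"rz": 0,"tx": 0.024,"ty": -0.0025,"tz": -0.2135,"jaw": 1},
  {"rx": 0.0045,"ry": 0.045,"rz": 0,"tx": 0.03,"ty": -0.003,"tz": -0.2135,"jaw": 1},
  {"rx": 0.0045,"ry": 0.045,"rz": 0,"tx": 0.03,"ty": -0.003,"tz": -0.2135,"jaw": 1},
])

```text
time: 21.32
tool_pos: [0.5095, -0.1004, 0.0663]
eef_rot: [0.999, -0.051, -0.0, 0.002]
wrist_force: [0.5, 0.3, -1.8]
grip_width: 0.0158
grip_force: 107.7
```

send_rows([
  {"rx": 0,"ry": 0,"rz": 0,"tx": 0.003,"ty": 0,"tz": 0,"jaw": 1},
  {"rx": 0,"ry": 0,"rz": 0,"tx": 0.006,"ty": -0.0005,"tz": 0,"jaw": 1},
  {"rx": 0,"ry": 0,"rz": 0,"tx": 0.006,"ty": -0.0005,"tz": 0,"jaw": 1},
])

```text
time: 21.7
tool_pos: [0.511, -0.1003, 0.0662]
eef_rot: [0.999, -0.051, -0.001, 0.002]
wrist_force: [-2.5, -0.1, -0.0]
grip_width: 0.0164
grip_force: 107.9
```

Run:
```python
from meas import *
import pickle
c=cam('wrist');pickle.dump(c,open('w10.pkl','wb'));save(c,'w10',None,1.5)
o=env.get_obs();print(o['tool_pos'],R.from_quat(o['eef_rot']).as_matrix()[:,0],o['wrist_force'])
```

```text
[ 0.51103109 -0.10031503  0.06617418] [ 0.99481981 -0.10164589 -0.00128494] [-1.88965737  0.37884259 -0.74242155]
```

View pics/w10.png

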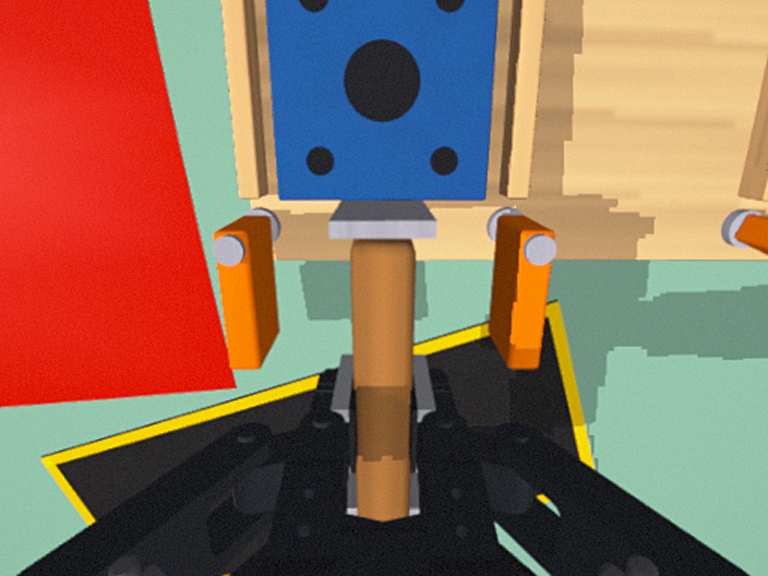

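Plate A sits in bay 1 with its front edge at row 200 and the wall ends at row 197, so it is nearly home. I'll keep pushing until the force rises.

send_rows([
  {"rx": 0,"ry": 0,"rz": 0,"tx": 0.004,"ty": -0.0005,"tz": 0,"jaw": 1},
  {"rx": 0,"ry": 0,"rz": 0,"tx": 0.006,"ty": -0.0005,"tz": 0,"jaw": 1},
  {"rx": 0,"ry": 0,"rz": 0,"tx": 0.006,"ty": -0.0005,"tz": 0,"jaw": 1},
])

```text
time: 22.12
tool_pos: [0.5113, -0.1002, 0.0659]
eef_rot: [0.999, -0.051, -0.003, 0.002]
wrist_force: [-8.0, -0.0, 3.6]
grip_width: 0.0164
grip_force: 108.5
```

send_rows([
  {"rx": 0,"ry": 0,"rz": 0,"tx": 0.004,"ty": -0.0005,"tz": 0,"jaw": 1},
  {"rx": 0,"ry": 0,"rz": 0,"tx": 0.004,"ty": -0.0005,"tz": 0,"jaw": 1},
])

```text
time: 22.38
tool_pos: [0.5114, -0.1001, 0.0656]
eef_rot: [0.999, -0.051, -0.004, 0.002]
wrist_force: [-10.4, -0.7, 5.0]
grip_width: 0.0165
grip_force: 108.8
```

send_rows([
  {"rx": 0,"ry": 0,"rz": 0,"tx": -0.01,"ty": 0.001,"tz": 0,"jaw": 1},
  {"rx": 0,"ry": 0,"rz": 0,"tx": -0.025,"ty": 0.0025,"tz": 0,"jaw": 1},
  {"rx": 0,"ry": 0,"rz": 0,"tx": -0.06,"ty": 0.006,"tz": 0,"jaw": 1},
  {"rx": 0,"ry": 0,"rz": 0,"tx": -0.1,"ty": 0.01,"tz": 0,"jaw": 1},
  {"rx": 0,"ry": 0,"rz": 0,"tx": -0.14,"ty": 0.014,"tz": 0,"jaw": 1},
  {"rx": 0,"ry": 0,"rz": 0,"tx": -0.18,"ty": 0.018,"tz": 0,"jaw": 1},
  {"rx": 0,"ry": 0,"rz": 0,"tx": -0.22,"ty": 0.022,"tz": 0,"jaw": 1},
  {"rx": 0,"ry": 0,"rz": 0,"tx": -0.245,"ty": 0.0245,"tz": 0,"jaw": 1},
  {"rx": 0,"ry": 0,"rz": 0,"tx": -0.245,"ty": 0.0245,"tz": 0,"jaw": 1},
  {"rx": 0,"ry": 0,"rz": 0,"tx": -0.245,"ty": 0.0245,"tz": 0.1,"jaw": 1},
  {"rx": 0,"ry": 0,"rz": 0,"tx": -0.245,"ty": 0.0245,"tz": 0.2,"jaw": 1},
  {"rx": 0,"ry": 0,"rz": 0,"tx": -0.245,"ty": 0.0245,"tz": 0.2,"jaw": 1},
])

```text
time: 23.88
tool_pos: [0.4206, -0.0922, 0.1489]
eef_rot: [0.999, -0.051, 0.003, 0.004]
wrist_force: [-0.3, -0.6, -1.8]
grip_width: 0.016
grip_force: 107.8
```

Run:
```python
from meas import *
chk()
for n in('scene','side','wrist'):
    c=cam(n)
    for cn,b in plates(c,.028):
        if b: print('z28',n,cv2.boundingRect(cn),[(a,p[:2].round(4).tolist()) for a,p in b])
o=env.get_obs();print(o['tool_pos'],R.from_quat(o['eef_rot']).as_matrix()[:,0],o['wrist_force'],o['time'])
```

```text
side (187, 261, 43, 40) [(49, [0.6029, 0.3612]), (11, [0.5826, 0.3877]), (6, [0.625, 0.3342]), (6, [0.6323, 0.3776]), (4, [0.5731, 0.3444])]
side (208, 171, 25, 15) [(22, [0.6147, -0.1204]), (4, [0.6428, -0.1007]), (4, [0.5905, -0.0946])]
z28 side (159, 309, 71, 75) [(613, [0.5683, 0.6543]), (7, [0.5157, 0.5886])]
z28 side (188, 262, 42, 39) [(49, [0.6012, 0.3691]), (11, [0.581, 0.3954]), (6, [0.6303, 0.3854]), (5, [0.6225, 0.3428]), (4, [0.5717, 0.3525])]
z28 side (208, 171, 25, 15) [(22, [0.6129, -0.1081]), (4, [0.6408, -0.0887]), (4, [0.5889, -0.0826])]
[ 0.41666087 -0.09071478  0.14516634] [ 0.99481637 -0.10165022 -0.00276225] [-0.16768122  0.16927829 -1.88414588] 24.125
```

send_rows([
  {"rx": 0,"ry": 0,"rz": -0.02,"tx": 0,"ty": 0.08,"tz": 0.02,"jaw": 1},
  {"rx": 0,"ry": 0,"rz": -0.064,"tx": 0,"ty": 0.2,"tz": 0.02,"jaw": 1},
  {"rx": 0,"ry": 0,"rz": -0.064,"tx": 0.002,"ty": 0.34,"tz": 0.02,"jaw": 1},
  {"rx": 0,"ry": 0,"rz": -0.064,"tx": 0.002,"ty": 0.48,"tz": 0.02,"jaw": 1},
  {"rx": 0,"ry": 0,"rz": -0.064,"tx": 0.003,"ty": 0.6,"tz": 0.02,"jaw": 1},
])

```text
time: 24.75
tool_pos: [0.4178, 0.1508, 0.1532]
eef_rot: [0.995, -0.101, -0.001, 0.003]
wrist_force: [0.8, -0.1, -0.7]
grip_width: 0.0166
grip_force: 107.9
```

send_rows([
  {"rx": 0,"ry": 0,"rz": 0,"tx": 0,"ty": 0.14,"tz": 0,"jaw": 1},
  {"rx": 0,"ry": 0,"rz": 0,"tx": 0,"ty": 0.28,"tz": 0,"jaw": 1},
  {"rx": 0,"ry": 0,"rz": 0,"tx": 0.001,"ty": 0.42,"tz": 0,"jaw": 1},
  {"rx": 0,"ry": 0,"rz": 0,"tx": 0.001,"ty": 0.54,"tz": 0,"jaw": 1},
  {"rx": 0,"ry": 0,"rz": 0,"tx": 0.001,"ty": 0.617,"tz": 0,"jaw": 1},
  {"rx": 0,"ry": 0,"rz": 0,"tx": 0.001,"ty": 0.617,"tz": 0,"jaw": 1},
  {"rx": 0,"ry": 0,"rz": 0,"tx": 0.001,"ty": 0.617,"tz": 0,"jaw": 1},
])

```text
time: 25.62
tool_pos: [0.4182, 0.3948, 0.1529]
eef_rot: [0.995, -0.101, -0.001, 0.004]
wrist_force: [0.2, -0.8, -2.3]
grip_width: 0.0163
grip_force: 107.9
```

Run:
```python
from meas import *
chk()
o=env.get_obs();print(o['tool_pos'],R.from_quat(o['eef_rot']).as_matrix()[:,0],o['wrist_force'],o['time'])
p=np.array([.6028,.3587]);e=np.array([.9799,-.1994]);print(p-.188*e,p-.102*e)
```

```text
side (187, 269, 43, 32) [(55, [0.5987, 0.391]), (11, [0.5684, 0.3756]), (6, [0.6203, 0.3654]), (5, [0.6309, 0.4071]), (3, [0.5549, 0.3841])]
side (208, 171, 25, 15) [(22, [0.6147, -0.1204]), (4, [0.6428, -0.1007]), (4, [0.5905, -0.0946])]
[0.41858876 0.39439668 0.15350058] [ 0.97941535 -0.2018479  -0.00172899] [ 0.59692933 -0.58319109 -1.16367801] 25.725
[0.4185788 0.3961872] [0.5028502 0.3790388]
```

A knock has just moved plate B about 30 mm towards +y. I'll raise the wrist and shift it aside to measure the plate again.

send_rows([
  {"rx": 0,"ry": 0,"rz": 0,"tx": 0,"ty": -0.1,"tz": 0.12,"jaw": 1},
  {"rx": 0,"ry": 0,"rz": 0,"tx": 0,"ty": -0.2,"tz": 0.24,"jaw": 1},
  {"rx": 0,"ry": 0,"rz": 0,"tx": 0.05,"ty": -0.3,"tz": 0.36,"jaw": 1},
  {"rx": 0,"ry": 0,"rz": 0,"tx": 0.1,"ty": -0.325,"tz": 0.48,"jaw": 1},
  {"rx": 0,"ry": 0,"rz": 0,"tx": 0.1,"ty": -0.325,"tz": 0.6,"jaw": 1},
  {"rx": 0,"ry": 0,"rz": 0,"tx": 0.1,"ty": -0.325,"tz": 0.6,"jaw": 1},
  {"rx": 0,"ry": 0,"rz": 0,"tx": 0.1,"ty": -0.325,"tz": 0.6,"jaw": 1},
])

```text
time: 26.6
tool_pos: [0.4584, 0.2648, 0.3934]
eef_rot: [0.995, -0.102, -0.001, 0.003]
wrist_force: [-0.0, -1.0, -2.7]
grip_width: 0.0163
grip_force: 108.4
```

Run:
```python
from meas import *
chk(('side',))
c=cam('wrist')
for cn,b in plates(c): print('wrist',cv2.boundingRect(cn),cv2.contourArea(cn),[(a,p[:2].round(4).tolist()) for a,p in b])
o=env.get_obs();print(o['tool_pos'],o['time'])
# carton: bottom right edge candidates
m=cv2.inRange(cv2.cvtColor(c['im'],cv2.COLOR_RGB2HSV),(108,150,30),(125,255,255))
for a,ce,mm in comps(m>0,300):
    q=np.argwhere(mm); u=q[:,1].max(); v=int(q[q[:,1]==u][:,0].mean()); print('blue',a,ce,'rightmost',u,v,onz(c,u,v,0.)[:2],onz(c,u,v,.1)[:2])
save(c,'w11')
```

```text
side (187, 269, 43, 32) [(56, [0.5986, 0.3908]), (12, [0.569, 0.3757]), (6, [0.6203, 0.3654]), (5, [0.5541, 0.3813]), (5, [0.6309, 0.4071])]
side (208, 171, 25, 15) [(22, [0.6147, -0.1204]), (4, [0.6428, -0.1007]), (4, [0.5905, -0.0946])]
wrist (0, 82, 52, 84) 2250.0 []
wrist (38, 77, 90, 75) 4328.0 []
wrist (134, 46, 53, 53) 2429.5 [(196, [0.5989, 0.3886]), (25, [0.6291, 0.4047]), (25, [0.5783, 0.4153]), (23, [0.6205, 0.3618]), (22, [0.5692, 0.3722])]
wrist (446, 0, 55, 28) 1235.5 [(56, [0.6055, -0.1156]), (28, [0.5897, -0.0921]), (25, [0.5853, -0.1366]), (8, [0.6024, -0.0676]), (3, [0.5904, -0.0672])]
[0.45792639 0.26501476 0.3923872 ] 26.7
blue 4410 [ 82.77845805 111.42539683] rightmost 127 130 [0.52396107 0.4768441 ] [0.52691163 0.43266459]
blue 2327 [ 20.80489901 130.36183928] rightmost 51 155 [0.51117363 0.62926609] [0.51660062 0.55556838]
```

send_rows([
  {"rx": 0,"ry": 0,"rz": 0,"tx": -0.03,"ty": 0.1,"tz": -0.1,"jaw": 1},
  {"rx": 0,"ry": 0,"rz": 0,"tx": -0.06,"ty": 0.2,"tz": -0.2,"jaw": 1},
  {"rx": 0,"ry": 0,"rz": 0,"tx": -0.109,"ty": 0.3,"tz": -0.32,"jaw": 1},
  {"rx": 0,"ry": 0,"rz": 0,"tx": -0.109,"ty": 0.4035,"tz": -0.42,"jaw": 1},
  {"rx": 0,"ry": 0,"rz": 0,"tx": -0.109,"ty": 0.4035,"tz": -0.52,"jaw": 1},
  {"rx": 0,"ry": 0,"rz": 0,"tx": -0.109,"ty": 0.4035,"tz": -0.6,"jaw": 1},
  {"rx": 0,"ry": 0,"rz": 0,"tx": -0.109,"ty": 0.4035,"tz": -0.7,"jaw": 1},
  {"rx": 0,"ry": 0,"rz": 0,"tx": -0.109,"ty": 0.4035,"tz": -0.79,"jaw": 1},
  {"rx": 0,"ry": 0,"rz": 0,"tx": -0.109,"ty": 0.4035,"tz": -0.8385,"jaw": 1},
  {"rx": 0,"ry": 0,"rz": 0,"tx": -0.109,"ty": 0.4035,"tz": -0.8385,"jaw": 1},
  {"rx": 0,"ry": 0,"rz": 0,"tx": -0.109,"ty": 0.4035,"tz": -0.8385,"jaw": 1},
])

```text
time: 28.08
tool_pos: [0.4152, 0.4271, 0.0589]
eef_rot: [0.995, -0.101, -0.001, 0.003]
wrist_force: [-0.1, 1.2, -1.0]
grip_width: 0.0164
grip_force: 108.3
```

Run:
```python
from meas import *
chk(('side',))
o=env.get_obs();print(o['tool_pos'],R.from_quat(o['eef_rot']).as_matrix()[:,0],o['wrist_force'],o['time'])
p=np.array([.5989,.3886]);e=np.array([.9796,-.201]);n=np.array([.201,.9796]);d=o['tool_pos'][:2]-p;print('along',d@e,'lat',d@n)
```

```text
side (187, 269, 43, 32) [(55, [0.5987, 0.391]), (9, [0.5685, 0.3756]), (6, [0.6203, 0.3654]), (5, [0.6309, 0.4071]), (3, [0.5549, 0.3841])]
side (208, 171, 25, 15) [(22, [0.6147, -0.1204]), (4, [0.6428, -0.1007]), (4, [0.5905, -0.0946])]
[0.41556238 0.42732625 0.05935916] [ 9.79613200e-01 -2.00892894e-01 -1.54266395e-04] [ 0.08157132 -0.56793833 -1.10721933] 28.125
along -0.18738150838814185 lat 0.0010853709094907796
```

send_rows([
  {"rx": 0,"ry": 0,"rz": 0,"tx": 0.02,"ty": -0.0065,"tz": -0.003,"jaw": 1},
  {"rx": 0,"ry": 0,"rz": 0,"tx": 0.045,"ty": -0.012,"tz": -0.003,"jaw": 1},
  {"rx": 0,"ry": 0,"rz": 0,"tx": 0.07,"ty": -0.017,"tz": -0.003,"jaw": 1},
  {"rx": 0,"ry": 0,"rz": 0,"tx": 0.1,"ty": -0.023,"tz": -0.003,"jaw": 1},
  {"rx": 0,"ry": 0,"rz": 0,"tx": 0.13,"ty": -0.029,"tz": -0.003,"jaw": 1},
  {"rx": 0,"ry": 0,"rz": 0,"tx": 0.13,"ty": -0.029,"tz": -0.003,"jaw": 1},
])

```text
time: 28.88
tool_pos: [0.4689, 0.4154, 0.0577]
eef_rot: [0.995, -0.102, -0.0, 0.002]
wrist_force: [0.0, 0.3, -1.2]
grip_width: 0.0161
grip_force: 108.3
```

Run:
```python
from meas import *
chk(('side',))
c=cam('wrist')
H,S,V=cv2.split(cv2.cvtColor(c['im'],cv2.COLOR_RGB2HSV))
g=(S<60)&(V>130)
for v in (70,90,110,120,125):
    u=np.where(g[v,150:350])[0]+150; b=np.where((H[v]>104)&(H[v]<122)&(S[v]>130))[0]; b=b[(b>120)&(b<380)]
    print(v,'grey',(u.min(),u.max()) if len(u) else None,'blue',(b.min(),b.max()) if len(b) else None)
o=env.get_obs();print(o['tool_pos'],o['wrist_force'])
```

```text
side (187, 269, 43, 32) [(54, [0.5985, 0.3909]), (8, [0.5688, 0.3751]), (6, [0.6203, 0.3654]), (5, [0.6309, 0.4071])]
side (208, 171, 25, 15) [(22, [0.6147, -0.1204]), (4, [0.6428, -0.1007]), (3, [0.5917, -0.0951])]
70 grey None blue (np.int64(183), np.int64(325))
90 grey (np.int64(207), np.int64(301)) blue None
110 grey (np.int64(208), np.int64(300)) blue (np.int64(121), np.int64(125))
120 grey (np.int64(208), np.int64(299)) blue (np.int64(121), np.int64(129))
125 grey (np.int64(208), np.int64(299)) blue (np.int64(121), np.int64(131))
[0.46735611 0.41535098 0.05750957] [ 0.32258655  0.45398474 -1.9638449 ]
```

send_rows([
  {"rx": 0,"ry": 0,"rz": 0,"tx": 0.025,"ty": -0.005,"tz": 0,"jaw": 1},
  {"rx": 0,"ry": 0,"rz": 0,"tx": 0.05,"ty": -0.01,"tz": 0,"jaw": 1},
  {"rx": 0,"ry": 0,"rz": 0,"tx": 0.07,"ty": -0.0145,"tz": 0,"jaw": 1},
  {"rx": 0,"ry": 0,"rz": 0,"tx": 0.0806,"ty": -0.0165,"tz": 0,"jaw": 1},
  {"rx": 0,"ry": 0,"rz": 0,"tx": 0.0806,"ty": -0.0165,"tz": 0,"jaw": 1},
  {"rx": 0,"ry": 0,"rz": 0,"tx": 0.0806,"ty": -0.0165,"tz": 0.01,"jaw": 1},
  {"rx": 0,"ry": 0,"rz": 0,"tx": 0.0806,"ty": -0.0165,"tz": 0.02,"jaw": 1},
  {"rx": 0,"ry": 0,"rz": 0,"tx": 0.0806,"ty": -0.0165,"tz": 0.03,"jaw": 1},
  {"rx": -0.003,"ry": -0.015,"rz": 0,"tx": 0.0806,"ty": -0.0165,"tz": 0.05,"jaw": 1},
  {"rx": -0.006,"ry": -0.03,"rz": 0,"tx": 0.0806,"ty": -0.0165,"tz": 0.08,"jaw": 1},
  {"rx": -0.009,"ry": -0.044,"rz": 0,"tx": 0.0806,"ty": -0.0165,"tz": 0.11,"jaw": 1},
  {"rx": -0.009,"ry": -0.044,"rz": 0,"tx": 0.0806,"ty": -0.0165,"tz": 0.14,"jaw": 1},
  {"rx": -0.009,"ry": -0.044,"rz": 0,"tx": 0.0806,"ty": -0.0165,"tz": 0.17,"jaw": 1},
  {"rx": -0.009,"ry": -0.044,"rz": 0,"tx": 0.0806,"ty": -0.0165,"tz": 0.2,"jaw": 1},
  {"rx": -0.009,"ry": -0.044,"rz": 0,"tx": 0.0806,"ty": -0.0165,"tz": 0.23,"jaw": 1},
  {"rx": -0.009,"ry": -0.044,"rz": 0,"tx": 0.0806,"ty": -0.0165,"tz": 0.236,"jaw": 1},
  {"rx": -0.009,"ry": -0.044,"rz": 0,"tx": 0.0806,"ty": -0.0165,"tz": 0.236,"jaw": 1},
])

```text
time: 31.1
tool_pos: [0.4997, 0.4089, 0.1522]
eef_rot: [0.994, -0.101, 0.035, 0.006]
wrist_force: [0.2, 0.4, -3.1]
grip_width: 0.0161
grip_force: 108.2
```

```bash
cat >> meas.py <<'E'
def held():
    c=cam('wrist'); P0=c['P'].copy(); o=env.get_obs(); T=np.eye(4);T[:3,:3]=R.from_quat(o['eef_rot']).as_matrix();T[:3,3]=o['tool_pos']
    c['P']=np.linalg.inv(T)@P0   # tool frame; plate top in tool frame z = 0.0534-0.003-0.004
    for cn,b in plates(c,0.0464):
        if b and cv2.contourArea(cn)>6000*0+2000: print('held tool-frame',[(a,p[:2].round(4).tolist()) for a,p in b])
    print(o['tool_pos'],T[:3,0].round(4),o['wrist_force'].round(1),o['time'])
E
sed -i 's/<6000: continue/<40000: continue/' meas.py
python3 -c "
from meas import *
held()"
```

```text
held tool-frame [(1889, [0.1037, -0.0002]), (217, [0.0772, -0.0224]), (212, [0.0773, 0.022]), (126, [0.1274, -0.0224]), (126, [0.1274, 0.0219])]
[0.4994747  0.40875864 0.15171188] [ 0.9772 -0.2006  0.0695] [ 0.   0.8 -3. ] 31.15
```

send_rows([
  {"rx": 0,"ry": 0,"rz": 0,"tx": 0,"ty": -0.01,"tz": 0.01,"jaw": 1},
  {"rx": 0,"ry": 0,"rz": 0,"tx": 0,"ty": -0.035,"tz": 0.02,"jaw": 1},
  {"rx": 0,"ry": 0,"rz": 0.005,"tx": 0,"ty": -0.075,"tz": 0.02,"jaw": 1},
  {"rx": 0,"ry": 0,"rz": 0.01,"tx": 0,"ty": -0.125,"tz": 0.02,"jaw": 1},
  {"rx": 0,"ry": 0,"rz": 0.015,"tx": 0,"ty": -0.18,"tz": 0.02,"jaw": 1},
  {"rx": 0,"ry": 0,"rz": 0.02,"tx": 0,"ty": -0.235,"tz": 0.02,"jaw": 1},
  {"rx": 0,"ry": 0,"rz": 0.025,"tx": 0,"ty": -0.29,"tz": 0.02,"jaw": 1},
  {"rx": 0,"ry": 0,"rz": 0.03,"tx": 0,"ty": -0.345,"tz": 0.02,"jaw": 1},
  {"rx": 0,"ry": 0,"rz": 0.035,"tx": 0,"ty": -0.4,"tz": 0.02,"jaw": 1},
  {"rx": 0,"ry": 0,"rz": 0.04,"tx": -0.005,"ty": -0.455,"tz": 0.02,"jaw": 1},
  {"rx": 0,"ry": 0,"rz": 0.045,"tx": -0.01,"ty": -0.51,"tz": 0.02,"jaw": 1},
  {"rx": 0,"ry": 0,"rz": 0.05,"tx": -0.015,"ty": -0.565,"tz": 0.02,"jaw": 1},
  {"rx": 0,"ry": 0,"rz": 0.055,"tx": -0.02,"ty": -0.62,"tz": 0.02,"jaw": 1},
  {"rx": 0,"ry": 0,"rz": 0.06,"tx": -0.024,"ty": -0.67,"tz": 0.02,"jaw": 1},
  {"rx": 0,"ry": 0,"rz": 0.065,"tx": -0.027,"ty": -0.71,"tz": 0.02,"jaw": 1},
  {"rx": 0,"ry": 0,"rz": 0.065,"tx": -0.029,"ty": -0.74,"tz": 0.02,"jaw": 1},
  {"rx": 0,"ry": 0,"rz": 0.065,"tx": -0.029,"ty": -0.755,"tz": 0.02,"jaw": 1},
  {"rx": 0,"ry": 0,"rz": 0.065,"tx": -0.029,"ty": -0.76,"tz": 0.02,"jaw": 1},
])

```text
time: 33.4
tool_pos: [0.4881, 0.1046, 0.1601]
eef_rot: [0.998, -0.05, 0.035, 0.004]
wrist_force: [0.7, 0.6, -2.8]
grip_width: 0.0162
grip_force: 108.2
```

send_rows([
  {"rx": 0,"ry": 0,"rz": 0,"tx": 0,"ty": -0.01,"tz": 0,"jaw": 1},
  {"rx": 0,"ry": 0,"rz": 0,"tx": 0,"ty": -0.035,"tz": 0,"jaw": 1},
  {"rx": 0,"ry": 0,"rz": 0,"tx": 0,"ty": -0.075,"tz": 0,"jaw": 1},
  {"rx": 0,"ry": 0,"rz": 0,"tx": 0,"ty": -0.125,"tz": 0,"jaw": 1},
  {"rx": 0,"ry": 0,"rz": 0,"tx": 0,"ty": -0.18,"tz": 0,"jaw": 1},
  {"rx": 0,"ry": 0,"rz": 0,"tx": 0,"ty": -0.235,"tz": 0,"jaw": 1},
  {"rx": 0,"ry": 0,"rz": 0,"tx": 0,"ty": -0.29,"tz": 0,"jaw": 1},
  {"rx": 0,"ry": 0,"rz": 0,"tx": 0,"ty": -0.345,"tz": 0,"jaw": 1},
  {"rx": 0,"ry": 0,"rz": 0,"tx": 0,"ty": -0.4,"tz": 0,"jaw": 1},
  {"rx": 0,"ry": 0,"rz": 0,"tx": 0,"ty": -0.455,"tz": 0,"jaw": 1},
  {"rx": 0,"ry": 0,"rz": 0,"tx": 0,"ty": -0.51,"tz": 0,"jaw": 1},
  {"rx": 0,"ry": 0,"rz": 0,"tx": 0,"ty": -0.565,"tz": 0,"jaw": 1},
  {"rx": 0,"ry": 0,"rz": 0,"tx": 0,"ty": -0.62,"tz": 0,"jaw": 1},
  {"rx": 0,"ry": 0,"rz": 0,"tx": 0,"ty": -0.67,"tz": 0,"jaw": 1},
  {"rx": 0,"ry": 0,"rz": 0,"tx": 0,"ty": -0.715,"tz": 0,"jaw": 1},
  {"rx": 0,"ry": 0,"rz": 0,"tx": 0,"ty": -0.745,"tz": 0,"jaw": 1},
  {"rx": 0,"ry": 0,"rz": 0,"tx": 0,"ty": -0.763,"tz": 0,"jaw": 1},
  {"rx": 0,"ry": 0,"rz": 0,"tx": 0,"ty": -0.763,"tz": 0,"jaw": 1},
])

```text
time: 35.65
tool_pos: [0.4881, -0.2005, 0.16]
eef_rot: [0.998, -0.05, 0.035, 0.004]
wrist_force: [-0.1, -0.1, -2.9]
grip_width: 0.0166
grip_force: 108.2
```

Run:
```python
from meas import *
held()
chk(('side',))
c=cam('wrist');import pickle;pickle.dump(c,open('w12.pkl','wb'));save(c,'w12')
H,S,V=cv2.split(cv2.cvtColor(c['im'],cv2.COLOR_RGB2HSV))
for a,ce,m in comps((H>5)&(H<18)&(S>215)&(V>150),30):
    p=np.argwhere(m)[:,::-1].astype(np.float32); print('orange',a,ce.round(),[onz(c,*x,0.048)[:2].round(3).tolist() for x in cv2.boxPoints(cv2.minAreaRect(p))])
```

```text
held tool-frame [(1896, [0.1036, 0.0005]), (722, [0.0972, -0.0658]), (220, [0.0772, 0.0226]), (219, [0.0771, -0.0217]), (127, [0.1271, 0.0225]), (126, [0.1272, -0.0216]), (101, [0.1139, -0.0512])]
[ 0.48791485 -0.20001814  0.15997338] [ 0.9925 -0.1001  0.0696] [ 0.4  0.3 -2.5] 35.7
side (208, 171, 25, 15) [(22, [0.6147, -0.1204]), (4, [0.6428, -0.1007]), (4, [0.5905, -0.0946])]
orange 477 [ 77. 161.] [[0.57, -0.051], [0.57, -0.063], [0.519, -0.057], [0.518, -0.045]]
orange 646 [346. 143.] [[0.537, -0.258], [0.548, -0.263], [0.528, -0.3], [0.518, -0.296]]
orange 672 [195. 161.] [[0.555, -0.152], [0.554, -0.163], [0.508, -0.159], [0.509, -0.147]]
orange 41 [310. 132.] [[0.544, -0.246], [0.548, -0.248], [0.543, -0.257], [0.539, -0.255]]
orange 32 [ 66. 150.] [[0.559, -0.049], [0.559, -0.05], [0.539, -0.048], [0.538, -0.047]]
```

send_rows([
  {"rx": 0,"ry": 0,"rz": 0,"tx": 0,"ty": -0.005,"tz": -0.05,"jaw": 1},
  {"rx": 0.0015,"ry": 0.015,"rz": 0,"tx": 0,"ty": -0.005,"tz": -0.1,"jaw": 1},
  {"rx": 0.003,"ry": 0.03,"rz": 0,"tx": 0,"ty": -0.005,"tz": -0.15,"jaw": 1},
  {"rx": 0.0045,"ry": 0.045,"rz": 0,"tx": 0,"ty": -0.005,"tz": -0.18,"jaw": 1},
  {"rx": 0.0045,"ry": 0.045,"rz": 0,"tx": 0,"ty": -0.005,"tz": -0.2,"jaw": 1},
  {"rx": 0.0045,"ry": 0.045,"rz": 0,"tx": 0,"ty": -0.005,"tz": -0.215,"jaw": 1},
  {"rx": 0.0045,"ry": 0.045,"rz": 0,"tx": 0,"ty": -0.005,"tz": -0.225,"jaw": 1},
  {"rx": 0.0045,"ry": 0.045,"rz": 0,"tx": 0,"ty": -0.005,"tz": -0.234,"jaw": 1},
  {"rx": 0.0045,"ry": 0.045,"rz": 0,"tx": 0,"ty": -0.005,"tz": -0.234,"jaw": 1},
  {"rx": 0.0045,"ry": 0.045,"rz": 0,"tx": 0.008,"ty": -0.006,"tz": -0.234,"jaw": 1},
  {"rx": 0.0045,"ry": 0.045,"rz": 0,"tx": 0.016,"ty": -0.0065,"tz": -0.234,"jaw": 1},
  {"rx": 0.0045,"ry": 0.045,"rz": 0,"tx": 0.024,"ty": -0.0075,"tz": -0.234,"jaw": 1},
  {"rx": 0.0045,"ry": 0.045,"rz": 0,"tx": 0.03,"ty": -0.008,"tz": -0.234,"jaw": 1},
  {"rx": 0.0045,"ry": 0.045,"rz": 0,"tx": 0.034,"ty": -0.0085,"tz": -0.234,"jaw": 1},
  {"rx": 0.0045,"ry": 0.045,"rz": 0,"tx": 0.034,"ty": -0.0085,"tz": -0.234,"jaw": 1},
])

```text
time: 37.67
tool_pos: [0.5007, -0.2033, 0.0663]
eef_rot: [0.999, -0.05, -0.002, 0.002]
wrist_force: [-3.7, 0.5, 1.1]
grip_width: 0.0162
grip_force: 108.8
```

send_rows([
  {"rx": 0,"ry": 0,"rz": 0,"tx": 0.004,"ty": -0.0005,"tz": 0,"jaw": 1},
  {"rx": 0,"ry": 0,"rz": 0,"tx": 0.004,"ty": -0.0005,"tz": 0,"jaw": 1},
])

```text
time: 37.92
tool_pos: [0.5009, -0.2032, 0.0661]
eef_rot: [0.999, -0.05, -0.003, 0.002]
wrist_force: [-8.9, 0.0, 4.2]
grip_width: 0.0163
grip_force: 109.2
```

send_rows([
  {"rx": 0,"ry": 0,"rz": 0,"tx": 0.003,"ty": 0,"tz": 0,"jaw": 1},
  {"rx": 0,"ry": 0,"rz": 0,"tx": 0.003,"ty": 0,"tz": 0,"jaw": 1},
  {"rx": 0,"ry": 0,"rz": 0,"tx": -0.01,"ty": 0.001,"tz": 0,"jaw": 1},
  {"rx": 0,"ry": 0,"rz": 0,"tx": -0.03,"ty": 0.003,"tz": 0,"jaw": 1},
  {"rx": 0,"ry": 0,"rz": 0,"tx": -0.065,"ty": 0.0065,"tz": 0,"jaw": 1},
  {"rx": 0,"ry": 0,"rz": 0,"tx": -0.1,"ty": 0.01,"tz": 0,"jaw": 1},
  {"rx": 0,"ry": 0,"rz": 0,"tx": -0.14,"ty": 0.014,"tz": 0,"jaw": 1},
  {"rx": 0,"ry": 0,"rz": 0,"tx": -0.18,"ty": 0.018,"tz": 0,"jaw": 1},
  {"rx": 0,"ry": 0,"rz": 0,"tx": -0.22,"ty": 0.022,"tz": 0,"jaw": 1},
  {"rx": 0,"ry": 0,"rz": 0,"tx": -0.245,"ty": 0.0245,"tz": 0,"jaw": 1},
  {"rx": 0,"ry": 0,"rz": 0,"tx": -0.245,"ty": 0.0245,"tz": 0.05,"jaw": 1},
  {"rx": 0,"ry": 0,"rz": 0,"tx": -0.245,"ty": 0.0245,"tz": 0.15,"jaw": 1},
  {"rx": 0,"ry": 0,"rz": 0,"tx": -0.245,"ty": 0.0245,"tz": 0.25,"jaw": 1},
  {"rx": 0,"ry": 0,"rz": 0,"tx": -0.245,"ty": 0.0245,"tz": 0.25,"jaw": 1},
])

```text
time: 39.67
tool_pos: [0.4072, -0.1955, 0.1692]
eef_rot: [0.999, -0.05, 0.002, 0.004]
wrist_force: [-0.4, 0.1, -2.7]
grip_width: 0.0165
grip_force: 108.4
```

Run:
```python
from meas import *
for n in('side',):
    c=cam(n)
    for cn,b in plates(c,.028):
        if b: print('z28',n,cv2.boundingRect(cn),[(a,p[:2].round(4).tolist()) for a,p in b])
o=env.get_obs();print(o['tool_pos'],R.from_quat(o['eef_rot']).as_matrix()[:,0],o['wrist_force'],o['time'])
```

```text
z28 side (159, 309, 71, 75) [(608, [0.5684, 0.6546]), (6, [0.5159, 0.5871])]
z28 side (0, 309, 163, 75) [(611, [0.769, 0.6475])]
z28 side (208, 156, 30, 30) [(22, [0.6129, -0.1081]), (17, [0.6019, -0.2085]), (4, [0.6408, -0.0887]), (4, [0.5889, -0.0826]), (3, [0.6311, -0.1909]), (3, [0.5786, -0.1857])]
[ 0.40603447 -0.1946811   0.16753686] [ 0.99496789 -0.10016908  0.00224769] [ 0.48518744 -0.34577221 -1.41611708] 39.725
```

send_rows([
  {"rx": 0,"ry": 0,"rz": 0.11,"tx": 0.01,"ty": 0.03,"tz": 0,"jaw": 1},
  {"rx": 0,"ry": 0,"rz": 0.22,"tx": 0.02,"ty": 0.06,"tz": 0,"jaw": 1},
  {"rx": 0,"ry": 0,"rz": 0.33,"tx": 0.03,"ty": 0.09,"tz": 0,"jaw": 1},
  {"rx": 0,"ry": 0,"rz": 0.44,"tx": 0.04,"ty": 0.12,"tz": 0,"jaw": 1},
  {"rx": 0,"ry": 0,"rz": 0.55,"tx": 0.05,"ty": 0.15,"tz": 0,"jaw": 1},
  {"rx": 0,"ry": 0,"rz": 0.66,"tx": 0.06,"ty": 0.18,"tz": 0,"jaw": 1},
  {"rx": 0,"ry": 0,"rz": 0.77,"tx": 0.07,"ty": 0.21,"tz": 0,"jaw": 1},
  {"rx": 0,"ry": 0,"rz": 0.88,"tx": 0.077,"ty": 0.24,"tz": 0,"jaw": 1},
  {"rx": 0,"ry": 0,"rz": 1,"tx": 0.077,"ty": 0.258,"tz": 0,"jaw": 1},
  {"rx": 0,"ry": 0,"rz": 1,"tx": 0.077,"ty": 0.258,"tz": 0,"jaw": 1},
])

```text
time: 40.98
tool_pos: [0.4349, -0.0901, 0.165]
eef_rot: [0.742, 0.67, 0.001, 0.001]
wrist_force: [0.2, -0.1, -1.4]
grip_width: 0.0164
grip_force: 108.3
```

send_rows([
  {"rx": 0,"ry": 0,"rz": 0.1,"tx": 0,"ty": 0,"tz": -0.05,"jaw": 1},
  {"rx": 0,"ry": 0,"rz": 0.203,"tx": 0,"ty": 0,"tz": -0.15,"jaw": 1},
  {"rx": 0,"ry": 0,"rz": 0.203,"tx": 0,"ty": 0,"tz": -0.22,"jaw": 1},
  {"rx": 0,"ry": 0,"rz": 0.203,"tx": 0,"ty": 0,"tz": -0.22,"jaw": 1},
  {"rx": 0,"ry": 0,"rz": 0.203,"tx": 0,"ty": 0,"tz": -0.22,"jaw": 1},
])

```text
time: 41.6
tool_pos: [0.4363, -0.0912, 0.0788]
eef_rot: [0.627, 0.779, 0.002, 0.002]
wrist_force: [1.0, -0.3, -1.9]
grip_width: 0.016
grip_force: 108.2
```

Run:
```python
from meas import *
o=env.get_obs();print(o['tool_pos'],R.from_quat(o['eef_rot']).as_matrix()[:,0],o['wrist_force'],o['time'])
for n in('scene','side'):
    c=cam(n);H,S,V=cv2.split(cv2.cvtColor(c['im'],cv2.COLOR_RGB2HSV))
    e=np.array([-.2164,.9763])
    # mat: dark pixels; extreme corners from yellow border contour
    m=((H>20)&(H<34)&(S>140)&(V>90)).astype(np.uint8);
    for cn in cv2.findContours(m,cv2.RETR_EXTERNAL,cv2.CHAIN_APPROX_NONE)[0]:
        if cv2.contourArea(cv2.convexHull(cn))<1500: continue
        q=np.array([onz(c,*p[0],.002)[:2] for p in cn],np.float32); r=cv2.minAreaRect(q); print(n,r,np.round(q[[q[:,0].argmin(),q[:,0].argmax(),q[:,1].argmin(),q[:,1].argmax()]],3).tolist())
save(cam('wrist'),'w13')
```

```text
[ 0.43629286 -0.09115585  0.07876897] [-0.21482823  0.97665124 -0.00108709] [ 0.97998574 -0.28067873 -1.8731267 ] 41.6
```

send_rows([
  {"rx": 0,"ry": 0,"rz": 0,"tx": 0,"ty": 0,"tz": -0.03,"jaw": 1},
  {"rx": 0,"ry": 0,"rz": 0,"tx": 0,"ty": 0,"tz": -0.05,"jaw": 1},
  {"rx": 0,"ry": 0,"rz": 0,"tx": 0,"ty": 0,"tz": -0.056,"jaw": 1},
  {"rx": 0,"ry": 0,"rz": 0,"tx": 0,"ty": 0,"tz": -0.058,"jaw": 1},
  {"rx": 0,"ry": 0,"rz": 0,"tx": 0,"ty": 0,"tz": -0.058,"jaw": 1},
])

```text
time: 42.38
tool_pos: [0.4354, -0.0906, 0.0554]
eef_rot: [0.626, 0.78, 0.001, 0.001]
wrist_force: [-3.1, 1.2, 5.2]
grip_width: 0.0164
grip_force: 109.3
```

Contact with the mat shows as 5 N. I'll release, rise and shut the fingers.

send_rows([
  {"rx": 0,"ry": 0,"rz": 0,"tx": 0,"ty": 0,"tz": 0,"jaw": 0.2},
  {"rx": 0,"ry": 0,"rz": 0,"tx": 0,"ty": 0,"tz": 0,"jaw": -0.3},
  {"rx": 0,"ry": 0,"rz": 0,"tx": 0,"ty": 0,"tz": 0,"jaw": -0.3},
  {"rx": 0,"ry": 0,"rz": 0,"tx": 0,"ty": 0,"tz": 0,"jaw": -0.3},
  {"rx": 0,"ry": 0,"rz": 0,"tx": 0,"ty": 0,"tz": 0.06,"jaw": -0.3},
  {"rx": 0,"ry": 0,"rz": 0,"tx": 0,"ty": 0,"tz": 0.16,"jaw": -0.3},
  {"rx": 0,"ry": 0,"rz": 0,"tx": 0,"ty": 0,"tz": 0.3,"jaw": 1},
  {"rx": 0,"ry": 0,"rz": 0,"tx": 0,"ty": -0.2,"tz": 0.45,"jaw": 1},
  {"rx": 0,"ry": 0,"rz": 0,"tx": 0,"ty": -0.2,"tz": 0.55,"jaw": 1},
  {"rx": 0,"ry": 0,"rz": 0,"tx": 0,"ty": -0.2,"tz": 0.55,"jaw": 1},
])

```text
time: 43.62
tool_pos: [0.4385, -0.1738, 0.2794]
eef_rot: [0.626, 0.779, 0.002, 0.006]
wrist_force: [-0.4, 0.4, -0.3]
grip_width: -0.0
grip_force: 0.0
```

Run:
```python
from meas import *
import pickle
c=cam('wrist');pickle.dump(c,open('w14.pkl','wb'))
o=env.get_obs();print(o['tool_pos'],R.from_quat(o['eef_rot']).as_matrix()[:,0],o['wrist_force'],o['time'],o['grip_width'])
hsv=cv2.cvtColor(c['im'],cv2.COLOR_RGB2HSV);H,S,V=cv2.split(hsv)
def rect(m,z,amin):
    for cn in cv2.findContours(m.astype(np.uint8),cv2.RETR_EXTERNAL,cv2.CHAIN_APPROX_NONE)[0]:
        if cv2.contourArea(cv2.convexHull(cn))<amin: continue
        q=np.array([onz(c,*p[0],z)[:2] for p in cn],np.float32);(ctr,wh,an)=cv2.minAreaRect(q);print(cv2.boundingRect(cn),'ctr',np.round(ctr,4),'wh',np.round(wh,4),an)
print('mat');rect((H>20)&(H<34)&(S>140)&(V>90),.002,4000)
print('brown');rect((H>5)&(H<18)&(S>120)&(V<215)&(V>60),.065,500)
print('blade');rect((S<40)&(V>130),.005,1500)
```

```text
[ 0.43747928 -0.17264427  0.27784448] [-0.21530222  0.97653541 -0.00485187] [-0.32233857 -0.61847417 -0.08610522] 43.675 0.00020081188656328284
mat
(216, 0, 96, 173) ctr [ 0.4356 -0.0907] wh [0.1151 0.2137] 13.071345329284668
brown
(288, 223, 85, 39) ctr [ 0.5556 -0.2477] wh [0.1108 0.0521] 22.645118713378906
(307, 149, 96, 39) ctr [ 0.5601 -0.1506] wh [0.0143 0.1253] 86.1151351928711
(337, 69, 101, 49) ctr [ 0.5693 -0.0633] wh [0.0135 0.1266] 81.514892578125
(258, 37, 17, 105) ctr [ 0.4351 -0.0898] wh [0.018  0.1088] 12.626870155334473
blade
(441, 170, 67, 104) ctr [ 0.7917 -0.2077] wh [0.1799 0.0372] 89.38442993164062
(242, 0, 45, 40) ctr [ 0.4166 -0.0087] wh [0.0533 0.0428] 12.71628189086914
```

The spatula is parked centred on the mat with at least 40 mm to spare at each end, at yaw 102.6° against the mat's 103°. Next I'll close button 2.

send_rows([
  {"rx": 0,"ry": 0,"rz": -0.1,"tx": 0.1,"ty": 0.06,"tz": -0.02,"jaw": 1},
  {"rx": 0,"ry": 0,"rz": -0.203,"tx": 0.216,"ty": 0.113,"tz": -0.1,"jaw": 1},
  {"rx": 0,"ry": 0,"rz": -0.203,"tx": 0.216,"ty": 0.113,"tz": -0.25,"jaw": 1},
  {"rx": 0,"ry": 0,"rz": -0.203,"tx": 0.216,"ty": 0.113,"tz": -0.4,"jaw": 1},
  {"rx": 0,"ry": 0,"rz": -0.203,"tx": 0.216,"ty": 0.113,"tz": -0.4,"jaw": 1},
  {"rx": 0,"ry": 0,"rz": -0.203,"tx": 0.216,"ty": 0.113,"tz": -0.4,"jaw": 1},
])

```text
time: 44.42
tool_pos: [0.5226, -0.1254, 0.1159]
eef_rot: [0.742, 0.671, 0.001, 0.002]
wrist_force: [1.4, -0.8, 0.3]
grip_width: -0.0002
grip_force: 0.0
```

Run:
```python
from h import *
o=env.get_obs();print(o['tool_pos'],R.from_quat(o['eef_rot']).as_matrix()[:,0])
p=o['tool_pos']
for w in [(.524,-.1274,.045),(.5158,-.1514,.045),(.5183,-.1708,.045),(.5245,-.1818,.045),(.5306,-.1864,.045)]: print(((np.array(w)-p)/.4).round(4))
```

```text
[ 0.5226335  -0.125352    0.11593871] [ 9.97991505e-02  9.95007242e-01 -8.46738588e-04]
[ 0.0034 -0.0051 -0.1773]
[-0.0171 -0.0651 -0.1773]
[-0.0108 -0.1136 -0.1773]
[ 0.0047 -0.1411 -0.1773]
[ 0.0199 -0.1526 -0.1773]
```

send_rows([
  {"rx": 0,"ry": 0,"rz": 0,"tx": 0.0035,"ty": -0.005,"tz": -0.1,"jaw": 1},
  {"rx": 0,"ry": 0,"rz": 0,"tx": 0.0035,"ty": -0.005,"tz": -0.177,"jaw": 1},
  {"rx": 0,"ry": 0,"rz": 0,"tx": 0.0035,"ty": -0.005,"tz": -0.177,"jaw": 1},
  {"rx": 0,"ry": 0,"rz": 0,"tx": -0.007,"ty": -0.035,"tz": -0.177,"jaw": 1},
  {"rx": 0,"ry": 0,"rz": 0,"tx": -0.017,"ty": -0.065,"tz": -0.177,"jaw": 1},
  {"rx": 0,"ry": 0,"rz": 0,"tx": -0.014,"ty": -0.09,"tz": -0.177,"jaw": 1},
  {"rx": 0,"ry": 0,"rz": 0,"tx": -0.011,"ty": -0.114,"tz": -0.177,"jaw": 1},
  {"rx": 0,"ry": 0,"rz": 0,"tx": -0.003,"ty": -0.128,"tz": -0.177,"jaw": 1},
  {"rx": 0,"ry": 0,"rz": 0,"tx": 0.005,"ty": -0.141,"tz": -0.177,"jaw": 1},
  {"rx": 0,"ry": 0,"rz": 0,"tx": 0.013,"ty": -0.15,"tz": -0.177,"jaw": 1},
  {"rx": 0,"ry": 0,"rz": 0,"tx": 0.017,"ty": -0.1525,"tz": -0.177,"jaw": 1},
  {"rx": 0,"ry": 0,"rz": 0,"tx": 0.02,"ty": -0.1525,"tz": -0.177,"jaw": 1},
  {"rx": 0,"ry": 0,"rz": 0,"tx": 0.02,"ty": -0.1525,"tz": -0.177,"jaw": 1},
])

```text
time: 46.05
tool_pos: [0.5307, -0.1866, 0.0445]
eef_rot: [0.742, 0.671, 0.001, 0.002]
wrist_force: [-1.2, 0.4, 0.6]
grip_width: -0.0003
grip_force: 0.1
```

send_rows([
  {"rx": 0,"ry": 0,"rz": 0,"tx": 0.003,"ty": 0,"tz": 0,"jaw": 1},
  {"rx": 0,"ry": 0,"rz": 0,"tx": 0.006,"ty": -0.0005,"tz": 0,"jaw": 1},
  {"rx": 0,"ry": 0,"rz": 0,"tx": 0.006,"ty": -0.0005,"tz": 0,"jaw": 1},
])

```text
time: 46.42
tool_pos: [0.5315, -0.1866, 0.0444]
eef_rot: [0.742, 0.671, 0.0, 0.001]
wrist_force: [-5.4, -1.6, 3.2]
grip_width: 0.0002
grip_force: 2.5
```

send_rows([
  {"rx": 0,"ry": 0,"rz": 0,"tx": 0.006,"ty": 0,"tz": 0,"jaw": 1},
  {"rx": 0,"ry": 0,"rz": 0,"tx": 0.006,"ty": 0,"tz": 0,"jaw": 1},
])

```text
time: 46.68
tool_pos: [0.5318, -0.1865, 0.0443]
eef_rot: [0.741, 0.671, -0.001, -0.0]
wrist_force: [-10.6, -3.9, 8.7]
grip_width: -0.0
grip_force: 5.4
```

Run:
```python
from h import *
o=env.get_obs();print(o['wrist_force'],o['tool_pos'])
p=np.array([.5339+.0012,-.1868,.0445])
for w in [(.5343,-.0254,.045),(.5261,-.0494,.045),(.5286,-.0688,.045),(.5348,-.0798,.045),(.5409,-.0844,.045),(.5434,-.0848,.045)]: print(((np.array(w)-p)/.4).round(4))
```

```text
[-10.56265671  -3.87329548   8.71557453] [ 0.53178679 -0.18654222  0.04429979]
[-0.002   0.4035  0.0013]
[-0.0225  0.3435  0.0013]
[-0.0163  0.295   0.0013]
[-0.0007  0.2675  0.0013]
[0.0145 0.256  0.0013]
[0.0207 0.255  0.0013]
```

send_rows([
  {"rx": 0,"ry": 0,"rz": 0,"tx": -0.03,"ty": 0.003,"tz": 0,"jaw": 1},
  {"rx": 0,"ry": 0,"rz": 0,"tx": -0.04,"ty": 0.004,"tz": 0.1,"jaw": 1},
  {"rx": 0,"ry": 0,"rz": 0,"tx": -0.03,"ty": 0.15,"tz": 0.19,"jaw": 1},
  {"rx": 0,"ry": 0,"rz": 0,"tx": -0.002,"ty": 0.29,"tz": 0.19,"jaw": 1},
  {"rx": 0,"ry": 0,"rz": 0,"tx": -0.002,"ty": 0.4035,"tz": 0.19,"jaw": 1},
  {"rx": 0,"ry": 0,"rz": 0,"tx": -0.002,"ty": 0.4035,"tz": 0.19,"jaw": 1},
  {"rx": 0,"ry": 0,"rz": 0,"tx": -0.002,"ty": 0.4035,"tz": 0.1,"jaw": 1},
  {"rx": 0,"ry": 0,"rz": 0,"tx": -0.002,"ty": 0.4035,"tz": 0.001,"jaw": 1},
  {"rx": 0,"ry": 0,"rz": 0,"tx": -0.002,"ty": 0.4035,"tz": 0.001,"jaw": 1},
  {"rx": 0,"ry": 0,"rz": 0,"tx": -0.012,"ty": 0.373,"tz": 0.001,"jaw": 1},
  {"rx": 0,"ry": 0,"rz": 0,"tx": -0.0225,"ty": 0.3435,"tz": 0.001,"jaw": 1},
  {"rx": 0,"ry": 0,"rz": 0,"tx": -0.02,"ty": 0.32,"tz": 0.001,"jaw": 1},
  {"rx": 0,"ry": 0,"rz": 0,"tx": -0.0165,"ty": 0.295,"tz": 0.001,"jaw": 1},
  {"rx": 0,"ry": 0,"rz": 0,"tx": -0.0085,"ty": 0.281,"tz": 0.001,"jaw": 1},
  {"rx": 0,"ry": 0,"rz": 0,"tx": -0.0005,"ty": 0.2675,"tz": 0.001,"jaw": 1},
  {"rx": 0,"ry": 0,"rz": 0,"tx": 0.008,"ty": 0.259,"tz": 0.001,"jaw": 1},
  {"rx": 0,"ry": 0,"rz": 0,"tx": 0.0145,"ty": 0.256,"tz": 0.001,"jaw": 1},
  {"rx": 0,"ry": 0,"rz": 0,"tx": 0.0205,"ty": 0.255,"tz": 0.001,"jaw": 1},
  {"rx": 0,"ry": 0,"rz": 0,"tx": 0.0205,"ty": 0.255,"tz": 0.001,"jaw": 1},
])

```text
time: 49.05
tool_pos: [0.5418, -0.0846, 0.0446]
eef_rot: [0.741, 0.671, 0.0, 0.001]
wrist_force: [-4.6, -1.8, 3.7]
grip_width: -0.0002
grip_force: 2.5
```

send_rows([
  {"rx": 0,"ry": 0,"rz": 0,"tx": 0.003,"ty": 0,"tz": 0,"jaw": 1},
  {"rx": 0,"ry": 0,"rz": 0,"tx": 0.003,"ty": 0,"tz": 0,"jaw": 1},
])

```text
time: 49.3
tool_pos: [0.542, -0.0846, 0.0446]
eef_rot: [0.741, 0.671, -0.001, 0.0]
wrist_force: [-7.7, -2.5, 5.7]
grip_width: -0.0001
grip_force: 3.7
```

send_rows([
  {"rx": 0,"ry": 0,"rz": 0,"tx": -0.03,"ty": 0.003,"tz": 0,"jaw": 1},
  {"rx": 0,"ry": 0,"rz": 0,"tx": -0.04,"ty": 0.004,"tz": 0.12,"jaw": 1},
  {"rx": 0,"ry": 0,"rz": 0,"tx": -0.04,"ty": -0.1,"tz": 0.27,"jaw": 1},
  {"rx": 0,"ry": 0,"rz": 0,"tx": 0.05,"ty": -0.2,"tz": 0.4,"jaw": 1},
  {"rx": 0,"ry": 0,"rz": 0,"tx": 0.05,"ty": -0.46,"tz": 0.55,"jaw": 1},
  {"rx": 0,"ry": 0,"rz": 0,"tx": 0.05,"ty": -0.46,"tz": 0.72,"jaw": 1},
  {"rx": 0,"ry": 0,"rz": 0,"tx": 0.05,"ty": -0.46,"tz": 0.72,"jaw": 1},
  {"rx": 0,"ry": 0,"rz": 0,"tx": 0.05,"ty": -0.46,"tz": 0.72,"jaw": 1},
  {"rx": 0,"ry": 0,"rz": 0,"tx": 0.05,"ty": -0.46,"tz": 0.72,"jaw": 1},
])

```text
time: 50.42
tool_pos: [0.5644, -0.2685, 0.3323]
eef_rot: [0.742, 0.671, 0.001, 0.002]
wrist_force: [-0.4, 0.4, 0.5]
grip_width: -0.0003
grip_force: 0.0
```

Run:
```python
from meas import *
c=cam('wrist');save(c,'w15',None,1.56)
x=np.array([.995,-.1]);y=np.array([.1,.995])
for cn,b in plates(c,.028): print('plate',[(a,p[:2].round(4).tolist()) for a,p in b[:5]])
H,S,V=cv2.split(cv2.cvtColor(c['im'],cv2.COLOR_RGB2HSV))
for a,ce,m in comps((H>5)&(H<18)&(S>215)&(V>150),60):
    p=np.argwhere(m)[:,::-1].astype(np.float32); q=np.array([onz(c,*u,0.048)[:2] for u in cv2.boxPoints(cv2.minAreaRect(p))],np.float32); r=cv2.minAreaRect(q); print('orange',a,np.round(r[0],3),np.round(r[1],3),r[2])
o=env.get_obs();print(o['tool_pos'],o['time'])
```

```text
plate [(130, [0.9312, -0.7253]), (11, [0.8701, -0.5618]), (7, [0.828, -0.6368]), (6, [0.8732, -0.4606]), (6, [0.8731, -0.6364])]
plate [(244, [0.6017, -0.2128]), (31, [0.6297, -0.1938]), (29, [0.5779, -0.1886]), (29, [0.5736, -0.2323]), (27, [0.6253, -0.2376])]
plate [(302, [0.6121, -0.1104]), (42, [0.5884, -0.0858]), (38, [0.6399, -0.0912]), (38, [0.6356, -0.1352]), (36, [0.5838, -0.1295])]
orange 210 [ 0.561 -0.087] [0.025 0.011] 83.56137084960938
orange 266 [ 0.552 -0.181] [0.04  0.011] 83.53766632080078
orange 192 [ 0.532 -0.28 ] [0.039 0.011] 61.93648147583008
[ 0.56389198 -0.26780466  0.33135314] 50.475
```

View pics/w15.png

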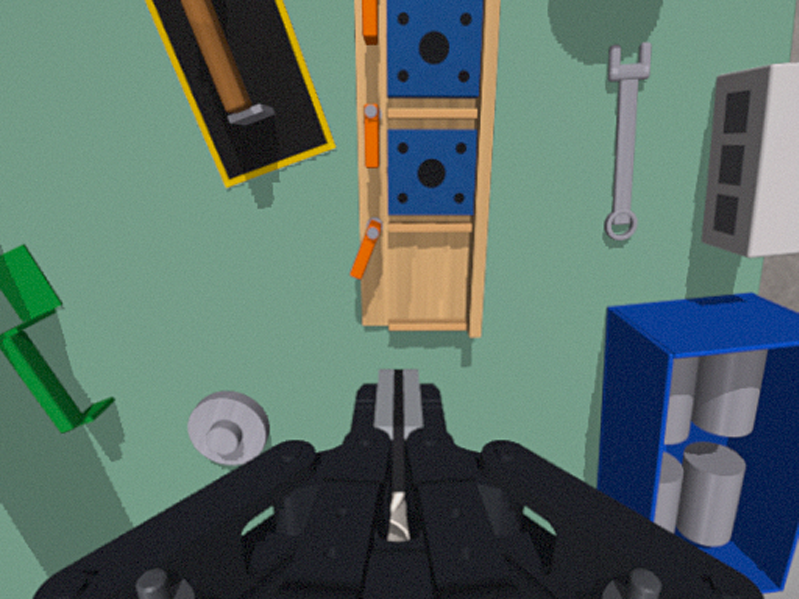

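The last view shows both plates square against the back stop. Buttons 1 and 2 lie fully across at (370,20) and (371,135), and the spatula is on its mat.

```bash
python3 -c "
from cell import env
print(env.sign_off())"
```

```text
the job is handed in; nothing more can be done
None
```

I handed the job in at about 50 s on the robot's clock. Both blue plates are home and square in bays 1 and 2, with those two turnbuttons closed across them and the spatula upright on its mat; no verdict came back.

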